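# Throw over the ratchet pawl of a gluing clamp, open it and take out the finished gift box

### The job

The glue on the oval gift box standing in the wooden clamp has set. Throw the clamp's ratchet pawl right over by its pin, under the little shelf, so that it stays off the rack, then slide the jaw nearly all the way back by its knob and only then lift the box out and stand it upright on the plywood board, lengthwise along it and in the middle. Leave the jaw open and the pawl off, the pile of labels on its shelf, and the goods round about where they are.

Things in the scene. Friction and masses are not known exactly. Their poses are not given: they have to be found in the camera images.
- clamp: Wooden gluing clamp, fixed. Base board 172 x 180 x 10 mm at x -114..58, y -140..40 mm of this frame; origin at table height under the middle of the box's place, z up. Turned by -0.5 to 0.1 rad; its -x side (front) faces the robot. Box stands on the base (z 10). Fixed jaw at y 18..34, x -45..45, to z 58; sliding jaw at -y of the box. Steel rack along the front, x -76..-64, top z 26.
- shelf_front (a point): Middle of the front lower edge of the thin grey shelf over pawl and pin, at clamp x -106, y -87, z 124 mm. Shelf: x -106..-62, y -140..-34, z 124..128; end plate below it at y -140..-136, x -82..-62, back web at x -65..-62 from z 92. Open to the front and +y. It bars a vertical tool from the pin: come from the front, tool leaning 30 to 45 degrees, tips to clamp +x and down.
- pawl (a joint): Ratchet pawl, rad: 0 = tip in the rack (as found: jaw cannot open), 1.1 = thrown over to its stop. Growing, the pin goes in an arc of 36 mm radius round the pivot from clamp y -82, z 59 mm over the top (0.52) to y -119, z 58. By its own weight it falls back into the rack from below 0.4, and on to the stop from above 0.7 rad. The first 0.2 rad need 8 to 16 N at the pin towards clamp -y.
- pawl_pivot (a point): Pivot of the pawl, at clamp x -70, y -100, z 28 mm; its axis lies along clamp x. The bracket that carries it (clamp x -85..-80, y -112..-88) ends at z 38 mm.
- pawl_pin (a point): On the axis of the pawl's finger pin, at clamp x -86 mm; moves with the pawl. The pin is round dark steel, 12 mm thick, lies along clamp x and is free from x -96 (its front end) to x -76 mm. Free space for fingers: 45 mm on its +y side, 25 mm on its -y side.
- jaw (a joint): Travel of the sliding jaw, m: 0 = closed on the box, grows as it goes back in clamp -y, stop at 0.055. Its face is sprung (6 N on the box), so when the pawl is thrown the jaw starts back by itself by about 5 mm; then it has 3 N of friction and stays where it is left.
- jaw_knob (a point): Centre of the top of the sliding jaw's dark wooden knob; moves with the jaw; with the jaw closed it is at clamp x 12, y -50, z 100 mm. The knob is an upright block 24 mm (clamp x) by 22 mm (clamp y), free from z 56 (top of the jaw) to z 100; grip it across clamp x.
- oval_box: Oval wooden gift box, pale front, standing on its edge in the clamp: 36 mm thick along its x (which points to clamp +y), 118 mm long along its y, 98 mm high along its z, 0.11 to 0.24 kg. Origin at the centre of its underside. Grip it across its thickness in the top 40 mm, mid-length; the jaws reach 48 mm up its sides.
- board: Bare plywood board fixed on the table, 170 mm (its x) by 96 mm (its y) by 8 mm; origin at the centre of its underside, top at z 8 mm; turned up to 0.25 rad. The box goes on its middle, box length (box y) along board x.
- labels: Pile of paper gift labels, 31 x 45 x 10 mm, loose on top of the little shelf over the pawl. Leave it there.
- jam: Jar of red jam, 69 mm across and 99 mm high, at the back right, behind the clamp. Leave it.
- bar_back: Film-wrapped butter bar, 57 x 101 x 25 mm, at the back left. Leave it.
- bar_front: Film-wrapped butter bar, 57 x 101 x 25 mm, at the front right. Leave it.
- ring_front: Film-wrapped small ring cake, 90 x 94 x 24 mm, in front of the board. Leave it.
- ring_left: Film-wrapped small ring cake, 90 x 94 x 24 mm, at the front left. Leave it.
- stamp: Wooden hand stamp with a turned handle, 26 x 34 x 62 mm, at the front far right. Leave it.

How it is judged (in metres and radians):
On the way, in this order (a step that is already met when the one before it is completed fails the run):
1. the pawl is thrown over while the box still stands in the clamp (value of joint pawl above 0.85 rad and value of joint jaw below 0.03 m and z of oval_box in the frame of clamp below 0.016 m and horizontal distance between oval_box and clamp below 0.02 m), for 0.2 s.
2. the jaw is slid back at least 38 mm with the box still standing in the clamp (value of joint pawl above 0.85 rad and value of joint jaw above 0.038 m and z of oval_box in the frame of clamp below 0.016 m and horizontal distance between oval_box and clamp below 0.02 m), for 0.2 s.
3. the box is lifted out of the clamp (z of oval_box in the frame of clamp above 0.07 m and value of joint jaw above 0.038 m), for 0.1 s.
At the end, for the whole second after the job is handed in: Box upright (0.08 rad) and at rest on the board, within 25 mm of its middle along and across, lengthwise within 0.35 rad; pawl thrown over (above 0.85 rad), jaw back by over 38 mm, labels on their shelf, other goods within 30 mm of where they stood (x of oval_box in the frame of board between -0.025 and 0.025 m and y of oval_box in the frame of board between -0.025 and 0.025 m and z of oval_box in the frame of board between 0.004 and 0.012 m and angle between oval_box's own z axis and vertical below 0.08 rad and angle between the y axis of oval_box and the x axis of board, either way round below 0.35 rad and linear speed of oval_box below 0.02 m/s and value of joint pawl above 0.85 rad and value of joint jaw above 0.038 m and z of labels in the frame of clamp above 0.122 m and distance of each of jam, bar_back, bar_front, ring_front, ring_left, stamp from where it was at the start of the episode below 0.03 m); the robot touches nothing.
It fails at once if the gift box is raised in the clamp before the jaw is open (z of oval_box in the frame of clamp above 0.025 m and value of joint jaw below 0.03 m).
It fails at once if the gift box is tipped over (angle between oval_box's own z axis and vertical above 0.7 rad).
It fails at once if the labels are knocked off their shelf (z of labels in the frame of clamp below 0.11 m).
It fails at once if one of the goods round about is pushed away by more than 30 mm (distance of any of jam, bar_back, bar_front, ring_front, ring_left, stamp from where it was at the start of the episode above 0.03 m).
It also fails if it takes over 61 s, if anything falls off the work surface, if the arm or the gripper's body presses on something with over 40 N, if the wrist force passes 120 N, or if a joint passes its speed limit or range.

### The arm

A 7-joint arm with a two-finger parallel gripper is mounted at the origin on a cart in front of the work surface, level with it; the furniture and walls round the work are solid. World frame = base frame: x ahead of the robot, y to its left, z up, the work surface at z = 0. Lengths are in m, angles in degrees, forces in N, time in s.
With the tool pointing down it reaches from about 0.425 to 0.875 m from the base axis. Payload 4.7 kg.
Tool frame: the origin (TCP) lies midway between the tips of the shut fingers; the grasp point (between the pads) lies 19 mm behind it; z points along the fingers, x is the direction in which the jaws open and shut, and the axes are right-handed (so a half turn about z gives the same grasp; the last joint's range is limited). The gripper opens to 87 mm and grips with 3 to 60 N. Pads are 19 mm wide; open, the fingers measure 117 mm over their backs; the gripper's body (75 mm by 190 mm) begins 51 mm behind the grasp point.
Start: joints at [75.693, 18.392, -4.016, 83.108, 1.295, 78.541, -3.26], TCP at [0.169, -0.628, 0.223] pointing down, gripper open.
Joint ranges: [-163.93, 163.93], [-17.29, 119.83], [-79.2, 71.16], [3.27, 140.29], [-89.18, 269.18], [5.43, 117.66], [-154.24, 154.24]. Speed limits (degrees/s): [147.25, 147.25, 180, 180, 180, 180, 180].

### API

Orientations are given as [roll, pitch, yaw] about the fixed x, y, z axes, in that order (R = Rz(yaw) Ry(pitch) Rx(roll)).
In Python, from cell import telemetry, optics, env gives the robot as it stands.
- The arm moves only by the tool arm_command, never from a script. Its arguments are lists of equal length, an entry for each row: "translation": the shift along the tool's x, y, z in cm, a list of three; "twist": the turn about the tool's z in degrees. In form: {"translation": [[x, y, z], ...], "twist": [twist, ...]}. A call has 1 to 10 rows; each row shifts and turns the pose as measured when the row begins, along the tool's axes as they then stand; what a row does not reach is not made up. A row lasts 1/8 s, in which the tool goes at most 62.5 mm and 10.7 degrees, less where a joint would pass 70% of its speed; a pose out of reach is approached as far as the arm can. A call is refused whole if a number of a shift passes 6.25 or a number of a turn 10.7, either way. A call with a gripper value outside its range is refused whole. "grip" is the opening in per cent of the stroke, from 0 (shut) to 100 (fully open), set as the call begins (left out, the last holds). The fingers move at their own pace and stop on an object; "force" is the grip in N (left out, the last holds). Time passes only in rows, so rows that do not move let the fingers close. It gives the time, the measured TCP pose, the force and the opening at its end, in the units of the state.
- telemetry.get_obs(): the state, without advancing time (a new reading comes with each control period).
- optics.read_camera(name): name is "side" or "top"; returns a dict with "img" (480x640x3 uint8, blue, green, red), "fx", "fy", "cx", "cy" (pixels), "extrinsics" (4x4, takes a point from camera to world coordinates). Camera axes: x right, y up, looking along -z (the intrinsics and any distortion apply to the point x, -y, -z); pixel columns grow to the right and rows downward; lengths in m; the calibration is good to about 2 mm. A picture is of the moment at which its call begins. There is no depth.
- env.sign_off(): hands the job in, once; it reports no verdict.
The state is a dict: "time_s": time; "qpos": joint angles; "joint_velocities": joint speeds; "effort": joint torques, N m; "tool_pos": TCP position; "tool_rot": TCP orientation; "force": force on the tool from outside, world axes, zero at the start; "wrist_torque": the same for the moment, N m; "grip_width": finger opening in m.
Only numpy, scipy, OpenCV 4.12 (cv2) and the standard library are available. Lean on these libraries where they do the work, as an engineer would, in place of code of your own. Each camera call takes 0.05 s, during which the arm holds its last target. There are 200 camera calls.

## Working session

There is one attempt and no reset: what is moved stays moved. The work goes in short steps, Python scripts to look and compute and a tool call to move; the robot and the scene stay as the last step left them, time stands still between calls to the robot, and variables do not carry over. Pictures are saved under pics/ and viewed, about 8 in all and at most 12, crops included, and the job is handed in when it is done.

Besides the shell and the picture viewer there is one more tool, called after "Request:" as name(argument=value, ...) on one line, values as JSON. arm_command: Moves the arm, as the interface text tells. Its arguments: {"type":"object","properties":{"translation":{"type":"array","items":{"type":"array","items":{"type":"number"}}},"twist":{"type":"array","items":{"type":"number"}},"grip":{"type":"number"},"force":{"type":"number"}},"required":["translation","twist"]}

```bash
mkdir -p pics; ls; python3 - <<'E'
from cell import telemetry, optics, env
import cv2,numpy as np
print(telemetry.get_obs())
for n in("side","top"):
    c=optics.read_camera(n); cv2.imwrite(f"pics/{n}0.png",c["img"]); np.save(f"{n}0.npy",c,allow_pickle=True)
    print(n,{k:v for k,v in c.items() if k!="img"})
E
```

```text
pics
{'time_s': 0.0, 'qpos': array([75.69194583, 18.43877622, -4.01582658, 83.17480947,  1.29600587,
       78.53808663, -3.2610252 ]), 'joint_velocities': array([-0.05732717, -0.03030116, -0.05814105, -0.03411935, -0.03546747,
        0.061917  , -0.03023487]), 'effort': array([ 9.25970890e-04, -4.91285849e+01, -4.03146856e-01, -3.12523556e+01,
       -6.40292885e-02,  4.37426870e-02,  1.65963920e-04]), 'tool_pos': array([ 0.16931114, -0.62700649,  0.22146555]), 'tool_rot': array([ 1.79993499e+02,  1.06375826e-01, -7.48827487e+01]), 'force': array([ 0.22444104, -0.02551675,  0.15202201]), 'wrist_torque': array([ 0.01402157,  0.03572396, -0.01016898]), 'grip_width': 0.08710412248036008}
side {'fx': 608.6055734450566, 'fy': 608.6055734450566, 'cx': 321.06179038289474, 'cy': 239.01848055004893, 'extrinsics': array([[ 0.99654016, -0.03577128,  0.07502077,  0.65210014],
       [ 0.08277157,  0.3454631 , -0.9347749 , -1.4482755 ],
       [ 0.00752119,  0.93775032,  0.3472287 ,  0.64386483],
       [ 0.        ,  0.        ,  0.        ,  1.        ]])}
top {'fx': 474.35852092400484, 'fy': 474.35852092400484, 'cx': 327.00416278267056, 'cy': 237.53215242045303, 'extrinsics': array([[-0.00720146,  0.98449607, -0.17525873,  0.34756642],
       [-0.9999511 , -0.00827787, -0.00541151, -0.03971342],
       [-0.00677838,  0.17521119,  0.98450754,  1.23217024],
       [ 0.        ,  0.        ,  0.        ,  1.        ]])}
```

View pics/side0.png

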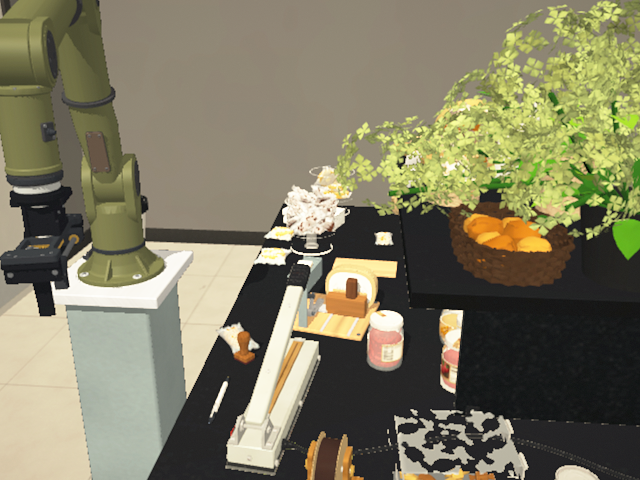

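View pics/top0.png

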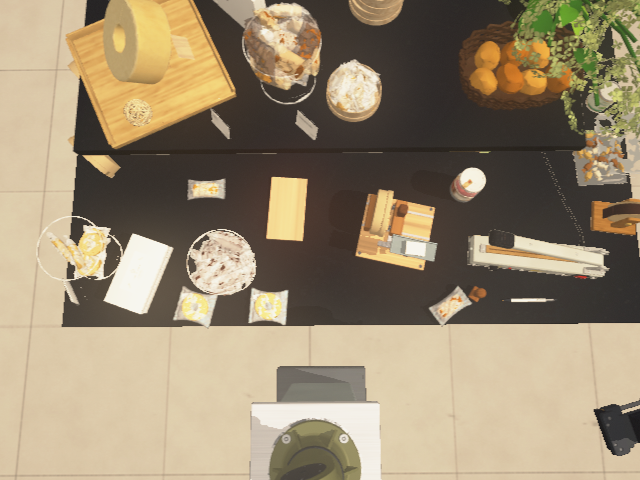

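The side view shows the clamp around (335,300), the board around (370,267), the jar at (385,340), and the stamp at (243,345). The top view shows the clamp at about (397,230), the board at (288,208), bar_front at (450,305), the stamp at (478,293), and rings at (195,305) and (268,305). Next I'll zoom in on the clamp.

```bash
cat > h.py <<'E'
import numpy as np, cv2
def px2ray(c,u,v):
    E=c["extrinsics"]; d=E[:3,:3]@np.array([(u-c["cx"])/c["fx"],-(v-c["cy"])/c["fy"],-1.]); return E[:3,3],d
def onz(c,u,v,z):
    o,d=px2ray(c,u,v); return o+d*(z-o[2])/d[2]
def proj(c,P):
    E=c["extrinsics"]; q=E[:3,:3].T@(np.asarray(P)-E[:3,3]); return np.array([c["cx"]+c["fx"]*q[0]/-q[2], c["cy"]-c["fy"]*q[1]/-q[2]])
def load(n): return np.load(n+"0.npy",allow_pickle=True).item()
E
python3 - <<'E'
from h import *
t=load("top");s=load("side")
a=cv2.resize(t["img"][180:280,340:445],None,fx=4,fy=4,interpolation=cv2.INTER_CUBIC)
b=cv2.resize(s["img"][245:345,285:380],None,fx=4,fy=4,interpolation=cv2.INTER_CUBIC)
cv2.imwrite("pics/crop.png",np.hstack([a,b]))
for p in [(272,177),(307,178),(302,241),(267,240)]: print(onz(t,*p,.008).round(3))
hsv=cv2.cvtColor(t["img"],cv2.COLOR_BGR2HSV); m=(hsv[...,2]>110).astype(np.uint8)
roi=np.zeros_like(m); roi[165:255,255:320]=m[165:255,255:320]
cs=cv2.findContours(roi,0,1)[0]; k=max(cs,key=cv2.contourArea); r=cv2.boxPoints(cv2.minAreaRect(k))
P=np.array([onz(t,*p,.008)[:2] for p in r]); print(r,P.round(4),P.mean(0), np.linalg.norm(P-np.roll(P,1,0),axis=1))
E
```

```text
[0.732 0.113 0.008]
[0.728 0.019 0.008]
[0.557 0.033 0.008]
[0.56  0.124 0.008]
[[265.4294  238.41765]
 [270.2706  175.48235]
 [307.58823 178.35292]
 [302.74704 241.28822]] [[0.5645 0.1285]
 [0.7361 0.1182]
 [0.7271 0.0179]
 [0.556  0.0306]] [0.64592132 0.07380849] [0.09828658 0.17187642 0.1006614  0.17154683]
```

View pics/crop.png

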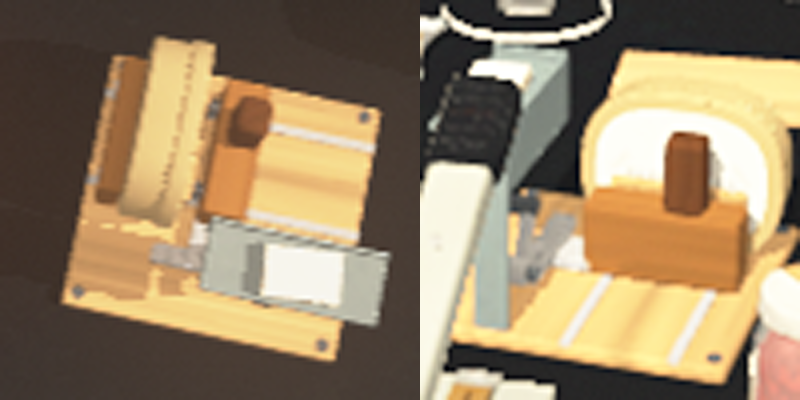

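```bash
cat >> h.py <<'E'
def clampT():
    t=load("top"); L=np.array([[-114,40],[-114,-140],[58,-140],[58,40]])/1e3
    px=np.array([[62,305],[335,362],[382,105],[118,55]])/4+[340,180]
    W=np.array([onz(t,*p,.010)[:2] for p in px])
    Lc=L-L.mean(0);Wc=W-W.mean(0)
    a=np.arctan2((Lc[:,0]*Wc[:,1]-Lc[:,1]*Wc[:,0]).sum(),(Lc*Wc).sum())
    R=np.array([[np.cos(a),-np.sin(a)],[np.sin(a),np.cos(a)]]); o=W.mean(0)-R@L.mean(0)
    return a,R,o,(L@R.T+o-W)
E
python3 - <<'E'
from h import *
a,R,o,res=clampT(); print(a,o,res.round(4))
t=load("top");s=load("side")
def w(x,y,z): return np.r_[R@(np.array([x,y])/1e3)+o,z/1e3]
for n,p in dict(knob=(12,-50,100),knobc=(12-12,-50+11,100),shelf=(-106,-87,124),shfl=(-106,-34,128),shbr=(-62,-140,128),pin=(-96,-82,59),boxtop=(0,0,108)).items():
    A,B=proj(t,w(*p)),proj(s,w(*p)); print(n,w(*p).round(4),((A-[340,180])*4).round(),((B-[285,245])*4+[420,0]).round())
# goods positions
for n,p,z in [("ringF",(268,306),.024),("ringL",(195,306),.024),("barF",(450,305),.025),("stamp",(478,293),.06),("jam",(468,184),.099),("cake",(222,262),.1),("stapler",(497,238),.1),("step",(320,150),.2)]: print(n,onz(t,*p,z).round(3))
E
```

```text
-0.21872294371763298 [ 0.61839973 -0.17128417] [[ 0.0007 -0.0008]
 [ 0.0001 -0.0011]
 [-0.0021 -0.0001]
 [ 0.0013  0.002 ]]
knob [ 0.6193 -0.2227  0.1   ] [256. 115.] [682. 132.]
knobc [ 0.6099 -0.2094  0.1   ] [235. 130.] [666. 121.]
shelf [ 0.496  -0.2332  0.124 ] [288. 309.] [456.  90.]
shfl [ 0.5075 -0.1815  0.128 ] [200. 289.] [488.  49.]
shbr [ 0.5275 -0.2945  0.128 ] [391. 254.] [502. 131.]
pin [ 0.5069 -0.2305  0.059 ] [265. 306.] [477. 197.]
boxtop [ 0.6184 -0.1713  0.108 ] [174. 114.] [684.  82.]
ringF [0.388 0.117 0.024]
ringL [0.39  0.302 0.024]
barF [ 0.387 -0.341  0.025]
stamp [ 0.415 -0.403  0.06 ]
jam [ 0.681 -0.383  0.099]
cake [0.491 0.22  0.1  ]
stapler [ 0.545 -0.445  0.1  ]
step [ 0.735 -0.019  0.2  ]
```

```bash
cat >> h.py <<'E'
from scipy.spatial.transform import Rotation as Ro
def pose():
    from cell import telemetry
    s=telemetry.get_obs(); return s, Ro.from_euler('xyz',s["tool_rot"],degrees=True).as_matrix()
A_,Rc,Oc,_r=clampT()
def w(x,y,z): return np.r_[Rc@(np.array([x,y])/1e3)+Oc,z/1e3]
def to(P):
    s,R=pose(); d=R.T@(np.asarray(P)-s["tool_pos"])*100
    z=R[:,2]; print("t",s["time_s"],"q",s["qpos"].round(1),"p",s["tool_pos"].round(4),"lean",np.degrees(np.arccos(-z[2])).round(1),"head",np.degrees(np.arctan2(z[1],z[0])).round(1),"xaz",np.degrees(np.arctan2(R[1,0],R[0,0])).round(1),"xz",R[2,0].round(3))
    c=Rc.T@(s["tool_pos"][:2]-Oc)*1e3; print("clamp",c.round(1),(s["tool_pos"][2]*1e3).round(1),"grip",s["grip_width"],"F",s["force"].round(1))
    print("tool delta cm",d.round(2))
E
python3 -c "
from h import *
to([.586,-.13,.59])"
```

```text
t 0.1 q [75.7 18.4 -4.  83.2  1.3 78.5 -3.3] p [ 0.1693 -0.627   0.2215] lean 0.1 head 108.3 xaz -74.9 xz -0.002
clamp [-339.5 -542.3] 221.5 grip 0.08714235004203254 F [-0.7  0.  -0.9]
tool delta cm [-37.18 -53.18 -36.79]
```

Request:
arm_command(translation=[[0, 0, -6.2], [0, 0, -6.2], [0, 0, -6.2], [0, 0, -6.2], [0, 0, -6.2], [0, 0, -6.2]], twist=[0, 0, 0, 0, 0, 0], grip=0)

```text
time_s: 0.85
tool_pos: [0.169, -0.6174, 0.5604]
tool_rot: [-179.9, -1.3, -74.6]
force: [-2.1, 7.8, -1.5]
grip_width: 0.0352
```

Request:
arm_command(translation=[[-3.5, -5.1, 0], [-3.5, -5.1, 0], [-3.5, -5.1, 0], [-3.5, -5.1, 0], [-3.5, -5.1, 0], [-3.5, -5.1, 0], [-3.5, -5.1, 0], [-3.5, -5.1, 0], [-3.5, -5.1, 0], [-3.5, -5.1, 0]], twist=[0, 0, 0, 0, 0, 0, 0, 0, 0, 0])

```text
time_s: 2.1
tool_pos: [0.571, -0.1482, 0.5482]
tool_rot: [179.7, -1.5, -75.8]
force: [1.6, -0.6, -0.2]
grip_width: 0.0004
```

Request:
arm_command(translation=[[0, 0, -5], [0, 0, -5], [0, 0, -5], [0, 0, -5]], twist=[9, 9, 9, 0])

```text
time_s: 2.6
tool_pos: [0.5541, -0.1304, 0.624]
tool_rot: [-174.1, -1.8, -98.0]
force: [0.2, 0.8, 0.6]
grip_width: 0.0003
```

```bash
python3 -c "
from h import *
to([.586,-.13,.59])"
```

```text
t 2.6 q [ -5.   12.9  21.8  44.3  -4.3 117.6 -84. ] p [ 0.5541 -0.1304  0.624 ] lean 6.1 head -24.8 xaz -98.0 xz 0.031
clamp [-71.6  25.9] 624.0 grip 0.0003140920148180453 F [0.2 0.8 0.6]
tool delta cm [-0.59 -2.79  3.69]
```

Request:
arm_command(translation=[[0, 0, -5], [0, 0, -5], [0, 0, -5], [0, 0, -5]], twist=[0, 0, 0, 0])

```text
time_s: 3.1
tool_pos: [0.508, -0.1165, 0.7056]
tool_rot: [-165.3, -2.7, -98.1]
force: [0.1, 1.1, -0.1]
grip_width: 0.0004
```

```bash
python3 -c "
from h import *
to([.586,-.13,.59])"
```

```text
t 3.1 q [-23.8   6.1  40.1  42.8  -3.7 117.6 -84.2] p [ 0.508  -0.1165  0.7056] lean 14.9 head -18.1 xaz -98.1 xz 0.046
clamp [-119.7   29.5] 705.6 grip 0.00041242172535613204 F [ 0.1  1.1 -0.1]
tool delta cm [-0.3  -4.72 13.19]
```

Request:
arm_command(translation=[[0, 0, -5], [0, 0, -5], [0, 0, -5], [0, 0, -5], [0, 0, -5], [0, 0, -5]], twist=[0, 0, 0, 0, 0, 0])

```text
time_s: 3.85
tool_pos: [0.4527, -0.106, 0.7773]
tool_rot: [-156.7, -2.9, -98.0]
force: [-0.9, -0.7, 0.5]
grip_width: 0.0008
```

```bash
python3 -c "
from h import *
to([.586,-.13,.59])"
```

```text
t 3.85 q [ -0.3  -1.    7.7  40.1   3.4 117.6 -87.8] p [ 0.4527 -0.106   0.7773] lean 23.4 head -14.6 xaz -98.0 xz 0.05
clamp [-175.9   27.8] 777.3 grip 0.0007792429633117146 F [-0.9 -0.7  0.5]
tool delta cm [-0.42 -5.03 22.56]
```

Request:
arm_command(translation=[[0, 1, -6], [0, 1, -6], [0, 1, -6], [0, 1, -6], [0, 1, -6], [0, 1, -6], [0, 1, -6], [0, 1, -6]], twist=[0, 0, 0, 0, 0, 0, 0, 0])

```text
time_s: 4.85
tool_pos: [0.2937, -0.1094, 0.8916]
tool_rot: [-140.0, -3.1, -101.2]
force: [0.6, 0.4, -0.2]
grip_width: 0.0005
```

```bash
python3 -c "
from h import *
to([.586,-.13,.59])"
```

```text
t 4.85 q [  1.7 -15.9   3.6  38.3   7.9 117.6 -88.3] p [ 0.2937 -0.1094  0.8916] lean 40.1 head -14.9 xaz -101.2 xz 0.055
clamp [-330.4  -10. ] 891.6 grip 0.0004874098006632464 F [ 0.6  0.4 -0.2]
tool delta cm [-5.3  -3.04 41.61]
```

Request:
arm_command(translation=[[0, 1, -6], [0, 1, -6], [0, 0, 0]], twist=[2.5, 2.5, 0])

```text
time_s: 5.22
tool_pos: [0.2522, -0.1203, 0.9424]
tool_rot: [-132.5, 0.6, -105.5]
force: [-0.1, 1.1, 0.1]
grip_width: 0.0003
```

```bash
python3 -c "
from h import *
to([.50,-.18,.30]);to(w(-125,-56,60))"
```

```text
t 5.225 q [  0.7 -17.3   5.   32.1   9.1 117.6 -92. ] p [ 0.2522 -0.1203  0.9424] lean 47.5 head -15.0 xaz -105.5 xz -0.01
clamp [-368.6  -29.7] 942.4 grip 0.00029335427115923836 F [-0.1  1.1  0.1]
tool delta cm [-0.23 30.12 62.21]
t 5.225 q [  0.7 -17.3   5.   32.1   9.1 117.6 -92. ] p [ 0.2522 -0.1203  0.9424] lean 47.5 head -15.0 xaz -105.5 xz -0.01
clamp [-368.6  -29.7] 942.4 grip 0.00029335427115923836 F [-0.1  1.1  0.1]
tool delta cm [ 2.25 48.48 77.66]
```

Request:
arm_command(translation=[[0, 2.7, 5.6], [0, 2.7, 5.6], [0, 2.7, 5.6], [0, 2.7, 5.6], [0, 2.7, 5.6], [0, 2.7, 5.6], [0, 2.7, 5.6], [0, 2.7, 5.6], [0, 2.7, 5.6], [0, 2.7, 5.6]], twist=[0, 0, 0, 0, 0, 0, 0, 0, 0, 0])

```text
time_s: 6.48
tool_pos: [0.4517, -0.2546, 0.5966]
tool_rot: [-145.5, 3.7, -103.5]
force: [0.6, -0.3, -0.1]
grip_width: 0.0001
```

```bash
python3 -c "
from h import *
to(w(-130,-56,150));to(w(-125,-56,60))"
```

```text
t 6.475 q [ 47.4 -17.2  -6.1  83.8 -20.   83.5 -66.5] p [ 0.4517 -0.2546  0.5966] lean 34.7 head -8.1 xaz -103.5 xz -0.064
clamp [-144.6 -117.5] 596.6 grip 5.631699600976939e-05 F [ 0.6 -0.3 -0.1]
tool delta cm [-3.29 24.34 37.83]
t 6.475 q [ 47.4 -17.2  -6.1  83.8 -20.   83.5 -66.5] p [ 0.4517 -0.2546  0.5966] lean 34.7 head -8.1 xaz -103.5 xz -0.064
clamp [-144.6 -117.5] 596.6 grip 5.631699600976939e-05 F [ 0.6 -0.3 -0.1]
tool delta cm [-2.72 29.01 45.52]
```

Request:
arm_command(translation=[[-0.5, 2.9, 4.4], [-0.5, 2.9, 4.4], [-0.5, 2.9, 4.4], [-0.5, 2.9, 4.4], [-0.5, 2.9, 4.4]], twist=[0, 0, 0, 0, 0])

```text
time_s: 7.1
tool_pos: [0.4903, -0.2355, 0.3174]
tool_rot: [-148.6, 5.2, -103.0]
force: [0.1, 0.1, 0.2]
grip_width: 0.0005
```

```bash
python3 -c "
from h import *
to(w(-140,-56,150));to(w(-125,-56,60))"
```

```text
t 7.1 q [ 43.1 -17.2  -8.4 114.4 -21.5  56.2 -62.2] p [ 0.4903 -0.2355  0.3174] lean 31.7 head -4.5 xaz -103.0 xz -0.091
clamp [-111.1  -90.5] 317.4 grip 0.00047274217319866316 F [0.1 0.1 0.2]
tool delta cm [-1.88 11.33 12.98]
t 7.1 q [ 43.1 -17.2  -8.4 114.4 -21.5  56.2 -62.2] p [ 0.4903 -0.2355  0.3174] lean 31.7 head -4.5 xaz -103.0 xz -0.091
clamp [-111.1  -90.5] 317.4 grip 0.00047274217319866316 F [0.1 0.1 0.2]
tool delta cm [-1.07 14.71 21.42]
```

```bash
cat > k.py <<'E'
import numpy as np, itertools
from scipy.optimize import least_squares
from scipy.spatial.transform import Rotation as Ro
D=[([75.7,18.44,-4.02,83.17,1.3,78.54,-3.26],[.1693,-.6270,.2215],[180,.1,-74.9]),
([-5,12.9,21.8,44.3,-4.3,117.6,-84],[.5541,-.1304,.624],[-174.1,-1.8,-98]),
([-23.8,6.1,40.1,42.8,-3.7,117.6,-84.2],[.508,-.1165,.7056],[-165.3,-2.7,-98.1]),
([-.3,-1,7.7,40.1,3.4,117.6,-87.8],[.4527,-.106,.7773],[-156.7,-2.9,-98]),
([1.7,-15.9,3.6,38.3,7.9,117.6,-88.3],[.2937,-.1094,.8916],[-140,-3.1,-101.2]),
([47.4,-17.2,-6.1,83.8,-20,83.5,-66.5],[.4517,-.2546,.5966],[-145.5,3.7,-103.5]),
([43.1,-17.2,-8.4,114.4,-21.5,56.2,-62.2],[.4903,-.2355,.3174],[-148.6,5.2,-103])]
def fk(q,p,s):
    q=np.radians(q)*s; R=Ro.identity(); T=np.array([0,0,p[0]])
    # p: d1,d3,d5,d7, a-offsets a2(shoulder) a4 a4b a6
    R=R*Ro.from_euler('z',q[0]+p[8]); T=T+R.apply([p[4],0,0])
    R=R*Ro.from_euler('y',q[1]); R=R*Ro.from_euler('z',q[2]); T=T+R.apply([p[5],0,p[1]])
    R=R*Ro.from_euler('y',q[3]); R=R*Ro.from_euler('z',q[4]); T=T+R.apply([p[6],0,p[2]])
    R=R*Ro.from_euler('y',q[5]); R=R*Ro.from_euler('z',q[6]+p[9]); T=T+R.apply([0,0,p[3]])+Ro.from_matrix(R.as_matrix()).apply([0,0,0])
    return T,R
def fit():
    best=None
    for sg in itertools.product([1,-1],repeat=4):
        s=np.array([sg[0],1,sg[1],1,sg[2],1,sg[3]])
        def f(p):
            r=[]
            for q,t,e in D:
                T,R=fk(q,p,s); r+=list((T-t)*10); r+=list((R.inv()*Ro.from_euler('xyz',e,degrees=True)).as_rotvec())
            return r
        for o in (0,np.pi):
            x=least_squares(f,[.36,.42,.4,.3,0,0,0,0,0,o])
            if best is None or x.cost<best[0]: best=(x.cost,s,x.x,np.array(x.fun).reshape(-1,6))
    return best
if __name__=="__main__":
    c,s,p,r=fit(); print(c,s,p.round(3)); print(r.round(3)); np.savez("k.npz",s=s,p=p)
E
python3 k.py
```

```text
0.012566721827776416 [-1  1 -1  1 -1  1 -1] [ 2.4300e-01  4.8100e-01  5.0900e-01  3.6500e-01  2.0000e-03 -0.0000e+00
  9.0000e-03 -2.2596e+01 -5.0000e-02  3.0960e+00]
[[-0.065 -0.019  0.015  0.     0.    -0.005]
 [ 0.013 -0.024 -0.016  0.003 -0.005 -0.004]
 [-0.033 -0.002 -0.009  0.004 -0.012 -0.003]
 [ 0.014  0.025  0.006  0.004 -0.02  -0.002]
 [-0.003  0.105  0.013  0.004 -0.032  0.007]
 [ 0.048  0.002 -0.014 -0.002 -0.027  0.005]
 [-0.001  0.022  0.005 -0.003 -0.025  0.001]]
```

```bash
cat >> k.py <<'E'
Z=np.load("k.npz"); S_,P_=Z["s"],Z["p"]
lo=np.array([-163.9,-17.2,-79,3.4,-89,5.6,-154]);hi=np.array([163.9,119,71,140,269,117.5,154])
def zdir(lean,head):
    l,h=np.radians([lean,head]); return np.array([np.sin(l)*np.cos(h),np.sin(l)*np.sin(h),-np.cos(l)])
def ik(T,lean,head):
    z=zdir(lean,head); x=np.cross([0,0,1],z); x=-x if lean>0 else x; x/=np.linalg.norm(x); R=Ro.from_matrix(np.c_[x,np.cross(z,x),z])
    best=None
    for q0 in ([25,0,0,100,0,50,-80],[-10,10,30,100,10,50,-80],[45,0,-30,100,-20,50,-80]):
        f=lambda q:np.r_[(fk(q,P_,S_)[0]-T)*10,(fk(q,P_,S_)[1].inv()*R).as_rotvec()*3]
        r=least_squares(f,np.clip(q0,lo+1,hi-1),bounds=(lo,hi))
        if best is None or r.cost<best.cost:best=r
    return best.cost,best.x
E
python3 - <<'E'
from k import *; from h import w
for lean in (35,40,45):
  for head in (-5,-12,-20):
    for P in ((-125,-56,60),(-90,-56,55),(-90,-96,55),(-125,-56,200),(-50,-56,200)):
      c,q=ik(w(*P),lean,head); print(lean,head,P,round(c,4),q.round(0))
E
```

```text
35 -5 (-125, -56, 60) 0.0 [ 15.  -4.  17. 138. -49.  21. -20.]
35 -5 (-90, -56, 55) 0.0 [ 48.   1. -19. 135. -51.  19. -20.]
35 -5 (-90, -96, 55) 0.0 [-32.   8.  70. 133. -65.  29.  -4.]
35 -5 (-125, -56, 200) 0.0 [ 29. -17.   2. 129. -25.  39. -48.]
35 -5 (-50, -56, 200) 0.0 [ -4.  -8.  29. 122. -17.  34. -58.]
35 -12 (-125, -56, 60) 0.0 [  6.  -5.  21. 139. -36.  14. -42.]
35 -12 (-90, -56, 55) 0.0 [ 46.   0. -20. 136. -42.  14. -38.]
35 -12 (-90, -96, 55) 0.0 [-37.   5.  71. 134. -59.  21. -18.]
35 -12 (-125, -56, 200) 0.0014 [ 26. -17.   0. 130. -17.  36. -64.]
35 -12 (-50, -56, 200) 0.0 [ -5.  -9.  26. 123.  -6.  31. -75.]
35 -20 (-125, -56, 60) 0.0 [ 47.  -6. -25. 140. -26.  12. -64.]
35 -20 (-90, -56, 55) 0.0 [ -2.  -0.  22. 136. -10.  10. -80.]
35 -20 (-90, -96, 55) 0.0 [ 49.   1. -22. 135. -28.  11. -57.]
35 -20 (-125, -56, 200) 0.0045 [ 21. -17.   0. 130.  -4.  34. -86.]
35 -20 (-50, -56, 200) 0.0 [ 20.  -9.  -1. 123.  -2.  31. -89.]
40 -5 (-125, -56, 60) 0.0034 [-40. -10.  71. 140. -49.  14. -16.]
40 -5 (-90, -56, 55) 0.0 [ 69.   2. -38. 138. -76.  18.   7.]
40 -5 (-90, -9
[... 1110 characters left out ...]
.0 [ 21. -10.   9. 130. -45.  26. -29.]
45 -12 (-125, -56, 60) 0.0548 [-46. -13.  71. 140. -10.   6. -63.]
45 -12 (-90, -56, 55) 0.0186 [-42.  -0.  71. 140. -89.  14.  12.]
45 -12 (-90, -96, 55) 0.0084 [112.   9. -79. 139. -89.  10.  21.]
45 -12 (-125, -56, 200) 0.0338 [ 31. -17.   1. 136. -41.  27. -37.]
45 -12 (-50, -56, 200) 0.0 [ 42. -12. -15. 131. -44.  23. -40.]
45 -20 (-125, -56, 60) 0.073 [-26.  -7.  46. 140.   8.   6. -95.]
45 -20 (-90, -56, 55) 0.0286 [ 91.  -3. -69. 140. -89.   6.  -1.]
45 -20 (-90, -96, 55) 0.0216 [-42.  -2.  71. 140. -89.   7.   7.]
45 -20 (-125, -56, 200) 0.0564 [ 22. -17.   0. 136. -13.  20. -76.]
45 -20 (-50, -56, 200) 0.0 [  4. -13.  13. 131.   7.  16. -98.]
```

```bash
python3 -c "
from h import *
to([.28,-.46,.6])"
```

```text
t 7.1 q [ 43.1 -17.2  -8.4 114.4 -21.5  56.2 -62.2] p [ 0.4903 -0.2355  0.3174] lean 31.7 head -4.5 xaz -103.0 xz -0.091
clamp [-111.1  -90.5] 317.4 grip 0.00047274217319866316 F [0.1 0.1 0.2]
tool delta cm [ 23.92  -2.73 -34.14]
```

Request:
arm_command(translation=[[3.4, -0.4, -4.9], [3.4, -0.4, -4.9], [3.4, -0.4, -4.9], [3.4, -0.4, -4.9], [3.4, -0.4, -4.9], [3.4, -0.4, -4.9], [3.4, -0.4, -4.9]], twist=[0, 0, 0, 0, 0, 0, 0])

```text
time_s: 7.98
tool_pos: [0.2785, -0.462, 0.5648]
tool_rot: [-152.0, 7.5, -102.5]
force: [-0.5, -2.0, 0.8]
grip_width: 0.0004
```

```bash
python3 -c "
from h import *
to([.25,-.44,.75])"
```

```text
t 7.975 q [ 59.1  -1.5  15.1  72.  -28.  100.3 -37.5] p [ 0.2785 -0.462   0.5648] lean 28.9 head 1.3 xaz -102.5 xz -0.131
clamp [-268.7 -357.6] 564.8 grip 0.000449198615732896 F [-0.5 -2.   0.8]
tool delta cm [ -3.94  -5.63 -17.57]
```

Request:
arm_command(translation=[[-0.9, -1.4, -4.4], [-0.9, -1.4, -4.4], [-0.9, -1.4, -4.4], [-0.9, -1.4, -4.4]], twist=[0, 0, 0, 0])

```text
time_s: 8.48
tool_pos: [0.2674, -0.4558, 0.6892]
tool_rot: [-155.0, 8.4, -103.0]
force: [1.6, -0.2, -0.4]
grip_width: 0.0004
```

```bash
python3 -c "
from h import *
to([.22,-.40,.82])"
```

```text
t 8.475 q [ 79.    8.6  -6.3  44.6 -28.1 117.6 -47.3] p [ 0.2674 -0.4558  0.6892] lean 26.3 head 4.5 xaz -103.0 xz -0.147
clamp [-280.9 -353.8] 689.2 grip 0.0003938055313492265 F [ 1.6 -0.2 -0.4]
tool delta cm [ -6.24   0.11 -13.63]
```

Request:
arm_command(translation=[[-0.8, -2, -4.5], [-0.8, -2, -4.5], [-0.8, -2, -4.5], [-0.8, -2, -4.5], [0, 0, 0]], twist=[0, 0, 0, 0, 0])

```text
time_s: 9.1
tool_pos: [0.3036, -0.4442, 0.7042]
tool_rot: [-156.0, 8.6, -102.6]
force: [0.5, 0.5, -0.5]
grip_width: 0.0002
```

```bash
python3 -c "
from h import *
to([.22,-.40,.82])"
```

```text
t 9.1 q [105.2  17.7 -64.1  37.7  -3.9 117.6 -62.2] p [ 0.3036 -0.4442  0.7042] lean 25.5 head 6.0 xaz -102.6 xz -0.15
clamp [-248.1 -334.8] 704.2 grip 0.00017079609268336822 F [ 0.5  0.5 -0.5]
tool delta cm [ -4.2    3.81 -13.83]
```

```bash
python3 -c "
from h import *
to([.50,-.09,.58])"
```

```text
t 9.1 q [105.2  17.7 -64.1  37.7  -3.9 117.6 -62.2] p [ 0.3036 -0.4442  0.7042] lean 25.5 head 6.0 xaz -102.6 xz -0.15
clamp [-248.1 -334.8] 704.2 grip 0.00017079609268336822 F [ 0.5  0.5 -0.5]
tool delta cm [-36.56  -3.07  21.19]
```

Request:
arm_command(translation=[[-5.2, -0.4, 3], [-5.2, -0.4, 3], [-5.2, -0.4, 3], [-5.2, -0.4, 3], [-5.2, -0.4, 3], [-5.2, -0.4, 3], [-5.2, -0.4, 3]], twist=[0, 0, 0, 0, 0, 0, 0])

```text
time_s: 9.98
tool_pos: [0.4599, -0.1644, 0.5975]
tool_rot: [-155.5, 10.1, -104.7]
force: [0.2, 0.3, 0.6]
grip_width: 0.0006
```

```bash
python3 -c "
from h import *
to([.45,-.07,.78])"
```

```text
t 9.975 q [ 81.6 -17.  -35.7  77.  -30.6  97.9 -70.7] p [ 0.4599 -0.1644  0.5975] lean 26.4 head 6.4 xaz -104.7 xz -0.175
clamp [-156.3  -27.7] 597.5 grip 0.000594103220726007 F [0.2 0.3 0.6]
tool delta cm [-11.94  -3.75 -16.32]
```

Request:
arm_command(translation=[[-0.8, 0, -5], [-0.8, 0, -5], [-0.8, 0, -5], [-0.8, 0, -5], [-0.8, 0, -5], [-0.8, 0, -5]], twist=[-2, -2, -2, 0, 0, 0])

```text
time_s: 10.72
tool_pos: [0.3656, -0.1234, 0.7655]
tool_rot: [-154.1, 6.6, -97.9]
force: [0.6, 0.1, -0.4]
grip_width: 0.0004
```

```bash
python3 -c "
from h import *
to([.45,-.07,.78])"
```

```text
t 10.725 q [ 42.3 -11.4  -8.3  52.3 -20.3 116.  -78.2] p [ 0.3656 -0.1234  0.7655] lean 26.7 head 5.4 xaz -97.9 xz -0.115
clamp [-257.2   -8.1] 765.5 grip 0.0003688948679980196 F [ 0.6  0.1 -0.4]
tool delta cm [-6.57 -7.17  2.71]
```

Request:
arm_command(translation=[[0, 0, -6], [0, 0, -6], [0, 0, -6], [0, 0, -6]], twist=[0, 0, 0, 0])

```text
time_s: 11.22
tool_pos: [0.343, -0.1422, 0.8136]
tool_rot: [-149.7, 8.8, -97.8]
force: [0.3, -0.5, -0.6]
grip_width: 0.0004
```

```bash
python3 -c "
from h import *
to([.60,-.14,.50])"
```

```text
t 11.225 q [  3.3 -11.9  20.8  45.6 -13.2 117.6 -84.6] p [ 0.343  -0.1422  0.8136] lean 31.4 head 6.9 xaz -97.8 xz -0.153
clamp [-275.1  -31.3] 813.6 grip 0.00039501627744767544 F [ 0.3 -0.5 -0.6]
tool delta cm [ 1.13 -6.05 40.08]
```

```bash
cat > sim.py <<'E'
import numpy as np
from k import fk,P_,S_,lo,hi,Ro
from scipy.optimize import least_squares
LO=np.array([-163.93,-17.29,-79.2,3.27,-89.18,5.43,-154.24]);HI=np.array([163.93,119.83,71.16,140.29,269.18,117.66,154.24])
V=.7*np.array([147.25,147.25,180,180,180,180,180])/8
def row(q,sh,tw,wp=1,wr=.3,damp=1e-3,post=0,home=None):
    T,R=fk(q,P_,S_); Tt=T+R.apply(np.array(sh)/100); Rt=R*Ro.from_euler('z',tw,degrees=True)
    def f(x):
        t,r=fk(x,P_,S_); return np.r_[(t-Tt)*wp,(Rt.inv()*r).as_rotvec()*wr,np.radians(x-q)*damp]
    x=least_squares(f,np.clip(q,LO+1e-3,HI-1e-3),bounds=(LO,HI)).x
    d=x-q; s=max(1,np.max(np.abs(d)/V)); return q+d/s
def info(q):
    T,R=fk(q,P_,S_); z=R.as_matrix()[:,2]; x=R.as_matrix()[:,0]
    return q.round(0),T.round(3),np.degrees(np.arccos(-z[2])).round(1),np.degrees(np.arctan2(z[1],z[0])).round(1),x[2].round(3)
if __name__=="__main__":
    tests=[([-5,12.9,21.8,44.3,-4.3,117.6,-84.],[(0,0,-5)]*4,"lean14.9 head-18 q-23.8,6,40,43 p.508 -.117 .706"),
    ([-.3,-1,7.7,40.1,3.4,117.6,-87.8],[(0,1,-6)]*8,"lean40.1 head-14.9 q 1.7,-16,3.6,38 p .294 -.109 .892"),
    ([.7,-17.3,5,32.1,9.1,117.6,-92.],[(0,2.7,5.6)]*10,"lean34.7 head-8 q 47,-17,-6,84,-20 p .452 -.255 .597"),
    ([79,8.6,-6.3,44.6,-28.1,117.6,-47.3],[(-.8,-2,-4.5)]*4,"25.5 6 q 105,18,-64,38,-4 p .304 -.444 .704"),
    ([42.3,-11.4,-8.3,52.3,-20.3,116,-78.2],[(0,0,-6)]*4,"31.4,6.9 q 3.3,-12,21,46,-13 p .343 -.142 .814")]
    for wr in (.1,.3,1):
      for damp in (1e-3,3e-2):
        print("wr",wr,damp)
        for q,rows,t in tests:
            q=np.array(q,float)
            for s in rows: q=row(q,s,0,wr=wr,damp=damp)
            print(*info(q),"| true",t)
E
python3 sim.py
```

```text
wr 0.1 0.001
[ -1.   6.  12.  29.   0. 118. -86.] [ 0.509 -0.116  0.807] 27.3 -17.2 0.074 | true lean14.9 head-18 q-23.8,6,40,43 p.508 -.117 .706
[ 10. -17.  -9.  11.  10. 118. -87.] [ 0.15  -0.031  1.075] 68.5 -14.7 0.12 | true lean40.1 head-14.9 q 1.7,-16,3.6,38 p .294 -.109 .892
[ 23. -17.   1. 100.  -4. 118. -79.] [ 0.22  -0.089  0.415] 21.0 140.7 -0.159 | true lean34.7 head-8 q 47,-17,-6,84,-20 p .452 -.255 .597
[103.  18. -66.  31.  -0. 118. -64.] [ 0.304 -0.467  0.758] 29.1 -7.9 -0.064 | true 25.5 6 q 105,18,-64,38,-4 p .304 -.444 .704
[ -9. -15.  17.  40.  -0. 118. -90.] [ 0.312 -0.102  0.872] 37.4 -4.2 -0.053 | true 31.4,6.9 q 3.3,-12,21,46,-13 p .343 -.142 .814
wr 0.1 0.03
[ -7.   7.  21.  29.  -2. 118. -86.] [ 0.508 -0.116  0.807] 27.2 -17.1 0.074 | true lean14.9 head-18 q-23.8,6,40,43 p.508 -.117 .706
[  9. -17.  -1.   8.   3. 118. -87.] [ 0.129 -0.034  1.09 ] 71.4 -13.2 0.097 | true lean40.1 head-14.9 q 1.7,-16,3.6,38 p .294 -.109 .892
[ 22. -17.   2. 104.  -0. 118. -84.] [ 0.195 -0.096  0.39 ] 24.3 152.3 -0.077 | true lean34.7 head-8 q 47,-17,-6,84,-20 p .452 -.255 .597
[... 2268 characters left out ...]
6,-13 p .343 -.142 .814
wr 1 0.03
[ -3.   6.  15.  46.  -0. 118. -86.] [ 0.509 -0.12   0.667] 10.3 -22.6 0.044 | true lean14.9 head-18 q-23.8,6,40,43 p.508 -.117 .706
[ 13. -17.  -2.  47.   1. 118. -86.] [ 0.306 -0.075  0.836] 33.1 -16.4 0.084 | true lean40.1 head-14.9 q 1.7,-16,3.6,38 p .294 -.109 .892
[ 26. -17.  -1.  95.  -9.  60. -79.] [ 0.556 -0.243  0.534] 42.9 -17.1 0.013 | true lean34.7 head-8 q 47,-17,-6,84,-20 p .452 -.255 .597
[110.  15. -67.  37.  -7. 118. -63.] [ 0.298 -0.44   0.741] 27.7 -2.2 -0.107 | true 25.5 6 q 105,18,-64,38,-4 p .304 -.444 .704
[ -6. -16.  18.  48.  -3. 118. -89.] [ 0.325 -0.109  0.809] 29.9 -0.2 -0.083 | true 31.4,6.9 q 3.3,-12,21,46,-13 p .343 -.142 .814
```

```bash
cat > srch.py <<'E'
import sys; from sim import *; from multiprocessing import Pool
from cell import telemetry
def run(a):
    q0,segs=a; q=q0.copy(); ok=True
    for d,n in segs:
        for _ in range(n):
            R=fk(q,P_,S_)[1]; q=row(q,R.inv().apply(d),0,wr=.7)
            T=fk(q,P_,S_)[0]; ok&=bool(.35<T[2]<1.05 and .15<T[0]<.72 and -.55<T[1]<.35)
    T,R=fk(q,P_,S_); z=R.as_matrix()[:,2]
    l=np.degrees(np.arccos(-z[2])); h=np.arctan2(z[1],z[0])
    e=np.hypot(l*np.cos(h+.21)-37,l*np.sin(h+.21))
    return e+(0 if ok else 50),segs,info(q)
if __name__=="__main__":
    q0=np.array(telemetry.get_obs()["qpos"]); rng=np.random.default_rng(0); A=[]
    for _ in range(400):
        segs=[]
        for _ in range(rng.integers(1,4)):
            d=rng.normal(size=3); d[2]*=.8; d*=5.5/np.linalg.norm(d); segs.append((d.round(1),int(rng.integers(3,8))))
        A.append((q0,segs))
    import time;t=time.time()
    with Pool() as p: r=p.map(run,A,chunksize=8)
    r.sort(key=lambda k:k[0]); print(time.time()-t)
    for k in r[:8]: print(round(k[0],1),[(list(d),n) for d,n in k[1]],*k[2])
E
timeout 400 python3 srch.py
```

```text
70.86937499046326
2.3 [([np.float64(-2.1), np.float64(-1.1), np.float64(-5.0)], 3), ([np.float64(-4.4), np.float64(-2.5), np.float64(2.2)], 6), ([np.float64(-0.3), np.float64(-5.3), np.float64(-1.2)], 4)] [ -8. -17.  71.  59. -15. 106. -44.] [ 0.178 -0.455  0.695] 36.8 -8.4 -0.037
2.9 [([np.float64(-3.9), np.float64(2.2), np.float64(-3.1)], 3), ([np.float64(1.4), np.float64(-5.3), np.float64(0.8)], 6), ([np.float64(-1.8), np.float64(-3.9), np.float64(3.4)], 6)] [-32. -17.  71.  36.  -7. 118. -64.] [ 0.22  -0.368  0.835] 38.7 -8.4 -0.045
3.9 [([np.float64(2.3), np.float64(-4.6), np.float64(1.9)], 7), ([np.float64(-2.7), np.float64(-4.8), np.float64(-0.1)], 5), ([np.float64(-0.3), np.float64(-1.9), np.float64(-5.2)], 4)] [ -3. -17.  70.  80. -19.  88. -36.] [ 0.23  -0.5    0.547] 39.1 -7.1 -0.059
4.0 [([np.float64(2.8), np.float64(2.0), np.float64(4.3)], 4), ([np.float64(5.1), np.float64(-2.1), np.float64(0.3)], 5), ([np.float64(5.1), np.float64(-0.2), np.float64(2.2)], 3)] [  6.  19. -19.   6.  15. 118. -96.] [ 0.6   -0.066  0.864] 37.2 -5.8 -0.027
4.2 [([np.float64(4.9), np.float64(2
[... 185 characters left out ...]
[ 0.17  -0.497  0.554] 35.1 -6.0 -0.051
5.0 [([np.float64(3.6), np.float64(-3.3), np.float64(-2.6)], 3), ([np.float64(3.1), np.float64(-3.2), np.float64(3.2)], 7), ([np.float64(-4.5), np.float64(-2.0), np.float64(2.4)], 4)] [ 76.  18. -52.  21.  -0. 118. -68.] [ 0.419 -0.391  0.811] 33.2 -6.7 -0.014
5.1 [([np.float64(-5.3), np.float64(0.2), np.float64(-1.5)], 5), ([np.float64(-4.2), np.float64(-2.7), np.float64(2.4)], 4)] [  5. -17.  56.  52. -19. 118. -51.] [ 0.157 -0.346  0.766] 35.8 -4.2 -0.078
5.3 [([np.float64(4.9), np.float64(0.6), np.float64(2.5)], 7), ([np.float64(5.1), np.float64(1.3), np.float64(1.4)], 4)] [ -2.  18.   2.  10.   0. 118. -98.] [ 0.604 -0.029  0.843] 34.3 -4.7 -0.042
```

```bash
python3 -c "
from h import *
to([.62,-.24,.86])
s,R=pose(); print((R.T@[5,-2,1]).round(2),(R.T@[0,0,5]).round(2))"
```

```text
t 11.225 q [  3.3 -11.9  20.8  45.6 -13.2 117.6 -84.6] p [ 0.343  -0.1422  0.8136] lean 31.4 head 6.9 xaz -97.8 xz -0.153
clamp [-275.1  -31.3] 813.6 grip 0.00039501627744767544 F [ 0.3 -0.5 -0.6]
tool delta cm [  5.13 -27.62   9.76]
[ 1.13 -5.11  1.61] [-0.77 -2.49 -4.27]
```

Request:
arm_command(translation=[[1, -5.2, 1.8], [1, -5.2, 1.8], [1, -5.2, 1.8], [1, -5.2, 1.8], [1, -5.2, 1.8], [1, -5.2, 1]], twist=[0, 0, 0, 0, 0, 0])

```text
time_s: 11.98
tool_pos: [0.5897, -0.2042, 0.8136]
tool_rot: [-147.3, 6.7, -97.3]
force: [0.3, -1.9, 0.2]
grip_width: 0.0006
```

```bash
python3 -c "
from h import *
to([.62,-.24,.86])
s,R=pose(); print((R.T@[5,-2,1]).round(2),(R.T@[0,0,5]).round(2))"
```

```text
t 11.975 q [ 25.6  22.    0.    9.3 -17.3 117.6 -86. ] p [ 0.5897 -0.2042  0.8136] lean 33.4 head 3.0 xaz -97.3 xz -0.117
clamp [-20.9 -38.4] 813.6 grip 0.0006229086041173578 F [ 0.3 -1.9  0.2]
tool delta cm [ 2.6  -5.6  -2.31]
[ 1.22 -5.01  1.85] [-0.59 -2.69 -4.18]
```

```bash
python3 -c "
from h import *
to([.45,-.44,.83])"
```

```text
t 11.975 q [ 25.6  22.    0.    9.3 -17.3 117.6 -86. ] p [ 0.5897 -0.2042  0.8136] lean 33.4 head 3.0 xaz -97.3 xz -0.117
clamp [-20.9 -38.4] 813.6 grip 0.0006229086041173578 F [ 0.3 -1.9  0.2]
tool delta cm [24.81  6.65 -9.71]
```

Request:
arm_command(translation=[[4.2, 1, -1.6], [4.2, 1, -1.6], [4.2, 1, -1.6], [4.2, 1, -1.6], [4.2, 1, -1.6], [4.2, 1, -1.6]], twist=[0, 0, 0, 0, 0, 0])

```text
time_s: 12.72
tool_pos: [0.4546, -0.4416, 0.7711]
tool_rot: [-146.7, 6.1, -97.8]
force: [0.7, -0.9, -1.0]
grip_width: 0.0003
```

```bash
python3 -c "
from h import *
to([.62,-.22,.6])"
```

```text
t 12.725 q [ 64.2  24.9 -26.9  13.9 -13.  117.6 -66.4] p [ 0.4546 -0.4416  0.7711] lean 33.8 head 1.4 xaz -97.8 xz -0.107
clamp [-101.3 -299.4] 771.1 grip 0.0002964804143147288 F [ 0.7 -0.9 -1. ]
tool delta cm [-22.24  -0.4   23.72]
```

Request:
arm_command(translation=[[1.5, -2, -5], [1.5, -2, -5], [1.5, -2, -5], [1.5, -2, -5]], twist=[0, 0, 0, 0])

```text
time_s: 13.22
tool_pos: [0.3787, -0.463, 0.83]
tool_rot: [-139.9, 3.5, -100.7]
force: [0.3, -0.3, 0.8]
grip_width: 0.0006
```

```bash
python3 -c "
from h import *
to([.62,-.22,.6])"
```

```text
t 13.225 q [ 74.8  23.  -31.2  10.4 -16.  117.6 -64.6] p [ 0.3787 -0.463   0.83  ] lean 40.2 head -6.6 xaz -100.7 xz -0.061
clamp [-170.7 -336.8] 830.0 grip 0.0005920858509617079 F [ 0.3 -0.3  0.8]
tool delta cm [-26.91   1.19  31.25]
```

Request:
arm_command(translation=[[2.5, -1.5, -4.5], [2.5, -1.5, -4.5], [0, 0, 0]], twist=[-2, -2, 0])

```text
time_s: 13.6
tool_pos: [0.3307, -0.4848, 0.8502]
tool_rot: [-136.8, -0.9, -99.3]
force: [0.4, -0.3, -0.4]
grip_width: 0.0006
```

```bash
python3 -c "
from h import *
to([.62,-.22,.6])
from sim import *
q=np.array(pose()[0]['qpos'])
for tgt in ([.62,-.25,.5],w(-30,-30,300),w(-110,40,200),w(-125,-30,80),w(-92,-56,58),w(-92,-96,58)):
    for _ in range(14):
        T,R=fk(q,P_,S_); d=np.array(tgt)-T; n=np.linalg.norm(d)
        if n<.004: break
        q=row(q,R.inv().apply(d/n*min(n,.05))*100,0,wr=.7)
    print(tgt,*info(q))
"
```

```text
t 13.6 q [ 81.6  23.  -32.5   8.7 -18.8 117.6 -58. ] p [ 0.3307 -0.4848  0.8502] lean 43.2 head -10.2 xaz -99.3 xz 0.016
clamp [-212.9 -368.5] 850.2 grip 0.0005690027932588792 F [ 0.4 -0.3 -0.4]
tool delta cm [-31.18  -0.91  34.51]
[0.62, -0.25, 0.5] [ 86. -17. -47.  94. -35.  61. -55.] [ 0.62 -0.25  0.5 ] 43.1 -13.0 0.053
[ 0.58260497 -0.19405993  0.3       ] [ 52. -17. -27. 120. -30.  36. -57.] [ 0.583 -0.194  0.3  ] 43.1 -13.0 0.053
[ 0.51969977 -0.10836901  0.2       ] [   6.  -17.   -0.  133.    9.   26. -100.] [ 0.534 -0.111  0.193] 39.2 -15.4 0.064
[ 0.48986831 -0.17344653  0.08      ] [-16. -10.  35. 140.   6.  12. -85.] [ 0.493 -0.175  0.081] 37.1 -14.6 0.054
[ 0.51644054 -0.20598754  0.058     ] [-17.  -1.  42. 136. -42.  13. -34.] [ 0.516 -0.206  0.058] 35.7 -12.6 0.034
[ 0.50776121 -0.24503455  0.058     ] [-12.   1.  44. 135. -53.  17. -19.] [ 0.508 -0.245  0.058] 35.7 -12.6 0.034
```

Request:
arm_command(translation=[[-3.1, 0, 3.6], [-3.1, 0, 3.6], [-3.1, 0, 3.6], [-3.1, 0, 3.6], [-3.1, 0, 3.6], [-3.1, 0, 3.6], [-3.1, 0, 3.6], [-3.1, 0, 3.6], [-3.1, 0, 3.6]], twist=[0, 0, 0, 0, 0, 0, 0, 0, 0])

```text
time_s: 14.72
tool_pos: [0.5878, -0.2602, 0.6026]
tool_rot: [-136.8, 0.2, -100.1]
force: [0.2, -1.2, -0.2]
grip_width: 0.0002
```

```bash
python3 -c "
from h import *
to(w(-30,-10,320)); to(w(-115,30,200))"
```

```text
t 14.725 q [ 97.5 -15.9 -49.9  80.6 -36.7  73.1 -56.3] p [ 0.5878 -0.2602  0.6026] lean 43.2 head -9.9 xaz -100.1 xz -0.003
clamp [-10.6 -93.4] 602.6 grip 0.00019569215157227147 F [ 0.2 -1.2 -0.2]
tool delta cm [-8.33 20.52 19.53]
t 14.725 q [ 97.5 -15.9 -49.9  80.6 -36.7  73.1 -56.3] p [ 0.5878 -0.2602  0.6026] lean 43.2 head -9.9 xaz -100.1 xz -0.003
clamp [-10.6 -93.4] 602.6 grip 0.00019569215157227147 F [ 0.2 -1.2 -0.2]
tool delta cm [-12.65  34.81  22.58]
```

Request:
arm_command(translation=[[-1, 2.3, 2.7], [-1, 2.3, 2.7], [-1, 2.3, 2.7], [-1, 2.3, 2.7], [-1, 2.3, 2.7], [-1, 2.3, 2.7], [-1, 2.3, 2.7], [-1, 2.3, 2.7]], twist=[0, 0, 0, 0, 0, 0, 0, 0])

```text
time_s: 15.72
tool_pos: [0.6061, -0.1782, 0.2961]
tool_rot: [-137.5, 0.9, -100.5]
force: [0.5, -0.2, 0.4]
grip_width: 0.0008
```

```bash
python3 -c "
from h import *
to(w(-115,30,200)); to(w(-125,-30,80))"
```

```text
t 15.725 q [ 59.6 -15.3 -35.9 117.8 -29.9  35.5 -61. ] p [ 0.6061 -0.1782  0.2961] lean 42.5 head -9.5 xaz -100.5 xz -0.017
clamp [-10.5  -9.5] 296.1 grip 0.00079201912648033 F [ 0.5 -0.2  0.4]
tool delta cm [-4.16 14.13  0.18]
t 15.725 q [ 59.6 -15.3 -35.9 117.8 -29.9  35.5 -61. ] p [ 0.6061 -0.1782  0.2961] lean 42.5 head -9.5 xaz -100.5 xz -0.017
clamp [-10.5  -9.5] 296.1 grip 0.00079201912648033 F [ 0.5 -0.2  0.4]
tool delta cm [ 2.   23.07  8.13]
```

Request:
arm_command(translation=[[-1, 3.5, 0], [-1, 3.5, 0], [-1, 3.5, 0], [-1, 3.6, 0]], twist=[0, 0, 0, 0])

```text
time_s: 16.23
tool_pos: [0.5428, -0.1357, 0.1875]
tool_rot: [-139.0, 1.5, -100.9]
force: [0.5, 0.5, -0.5]
grip_width: 0.0007
```

```bash
python3 -c "
from h import *
to(w(-125,-30,80));to(w(-120,-50,60))"
```

```text
t 16.225 q [ 23.5 -17.2  -9.1 133.8 -15.   22.8 -75.9] p [ 0.5428 -0.1357  0.1875] lean 41.1 head -9.2 xaz -100.9 xz -0.026
clamp [-81.6  18.3] 187.5 grip 0.0007386516908116782 F [ 0.5  0.5 -0.5]
tool delta cm [ 4.98 10.36  5.07]
t 16.225 q [ 23.5 -17.2  -9.1 133.8 -15.   22.8 -75.9] p [ 0.5428 -0.1357  0.1875] lean 41.1 head -9.2 xaz -100.9 xz -0.026
clamp [-81.6  18.3] 187.5 grip 0.0007386516908116782 F [ 0.5  0.5 -0.5]
tool delta cm [ 7.05 11.3   6.83]
```

Request:
arm_command(translation=[[0.8, 3, 1.1], [1.2, 3, 1.2], [1.3, 2.6, 1.3], [1.5, 2.2, 1.6]], twist=[0, 0, 0, 0])

```text
time_s: 16.73
tool_pos: [0.5005, -0.1521, 0.1141]
tool_rot: [-140.4, 1.5, -100.5]
force: [-0.8, 0.5, 0.9]
grip_width: 0.0005
```

```bash
python3 -c "
from h import *
to(w(-115,-52,60));to(w(-91,-52,57))
from cell import optics
for n in('side','top'):
    c=optics.read_camera(n); i=c['img']; 
    i=i[190:330,240:400] if n=='side' else i[160:300,320:480]
    cv2.imwrite(f'pics/{n}1.png',cv2.resize(i,None,fx=2.5,fy=2.5,interpolation=cv2.INTER_CUBIC))
a=cv2.imread('pics/side1.png');b=cv2.imread('pics/top1.png');cv2.imwrite('pics/b1.png',np.hstack([a,b]))"
```

```text
t 16.725 q [ 59.2 -16.9 -36.4 140.2 -53.6  21.8 -35.4] p [ 0.5005 -0.1521  0.1141] lean 39.6 head -8.7 xaz -100.5 xz -0.026
clamp [-119.3   -6.8] 114.1 grip 0.0004973753890917794 F [-0.8  0.5  0.9]
tool delta cm [4.67 3.17 4.25]
t 16.725 q [ 59.2 -16.9 -36.4 140.2 -53.6  21.8 -35.4] p [ 0.5005 -0.1521  0.1141] lean 39.6 head -8.7 xaz -100.5 xz -0.026
clamp [-119.3   -6.8] 114.1 grip 0.0004973753890917794 F [-0.8  0.5  0.9]
tool delta cm [4.76 1.51 6.01]
```

View pics/b1.png

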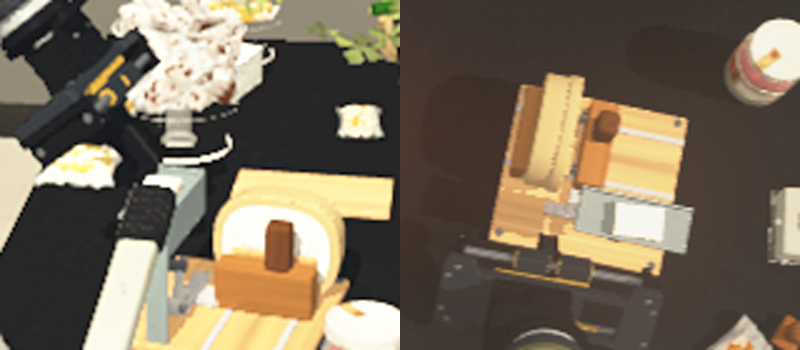

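Request:
arm_command(translation=[[1.2, 0.6, 1.5], [1.2, 0.5, 1.5], [1.2, 0.4, 1.5], [1.2, 0.2, 1.5]], twist=[0, 0, 0, 0])

```text
time_s: 17.32
tool_pos: [0.5111, -0.2097, 0.0522]
tool_rot: [-140.6, 1.3, -101.3]
force: [0.2, -0.4, -0.3]
grip_width: 0.0008
```

```bash
python3 -c "
from h import *
to(w(-90,-56,57));to(w(-90,-100,57))"
```

```text
t 17.325 q [ 57.   -1.4 -29.8 138.9 -70.6  12.1  -8.7] p [ 0.5111 -0.2097  0.0522] lean 39.4 head -9.8 xaz -101.3 xz -0.022
clamp [-96.4 -60.7] 52.2 grip 0.0008365188555439882 F [ 0.2 -0.4 -0.3]
tool delta cm [-0.47 -0.8   0.05]
t 17.325 q [ 57.   -1.4 -29.8 138.9 -70.6  12.1  -8.7] p [ 0.5111 -0.2097  0.0522] lean 39.4 head -9.8 xaz -101.3 xz -0.022
clamp [-96.4 -60.7] 52.2 grip 0.0008365188555439882 F [ 0.2 -0.4 -0.3]
tool delta cm [ 3.93 -0.79 -0.08]
```

Request:
arm_command(translation=[[0, -0.8, 0], [0.8, 0, 0], [0.8, 0, 0], [0.8, 0, 0]], twist=[0, 0, 0, 0])

```text
time_s: 17.82
tool_pos: [0.5132, -0.2202, 0.0523]
tool_rot: [-141.2, 2.1, -99.9]
force: [0.8, 7.5, 5.2]
grip_width: 0.0005
```

```bash
python3 -c "
from h import *
to(w(-90,-100,57))"
```

```text
t 17.825 q [ 58.7   0.2 -28.9 137.2 -67.2  15.   -8.9] p [ 0.5132 -0.2202  0.0523] lean 38.9 head -7.3 xaz -99.9 xz -0.037
clamp [-92.1 -70.5] 52.3 grip 0.0005345731202262081 F [0.8 7.5 5.2]
tool delta cm [ 2.93 -0.42 -0.41]
```

Request:
arm_command(translation=[[1.5, -0.2, 0], [1.5, -0.2, 0], [1.5, 0, 0]], twist=[0, 0, 0])

```text
time_s: 18.2
tool_pos: [0.5097, -0.2537, 0.0515]
tool_rot: [-141.4, 2.9, -98.6]
force: [-6.0, 36.1, 24.4]
grip_width: 0.0002
```

```bash
python3 -c "
from h import *
to(w(-90,-104,57))
from cell import optics
for n in('side','top'):
    c=optics.read_camera(n); i=c['img']; 
    i=i[230:330,270:390] if n=='side' else i[200:300,350:470]
    cv2.imwrite(f'pics/{n}2.png',cv2.resize(i,None,fx=3.3,fy=3.3,interpolation=cv2.INTER_CUBIC))
a=cv2.imread('pics/side2.png');b=cv2.imread('pics/top2.png');cv2.imwrite('pics/b2.png',np.hstack([a,b]))"
```

```text
t 18.2 q [ 61.7   3.1 -26.1 134.5 -65.1  19.3  -5.2] p [ 0.5097 -0.2537  0.0515] lean 38.7 head -5.0 xaz -98.6 xz -0.051
clamp [ -88.3 -104. ] 51.5 grip 0.00022076961838381898 F [-6.  36.1 24.4]
tool delta cm [-0.04 -0.21 -0.53]
```

View pics/b2.png

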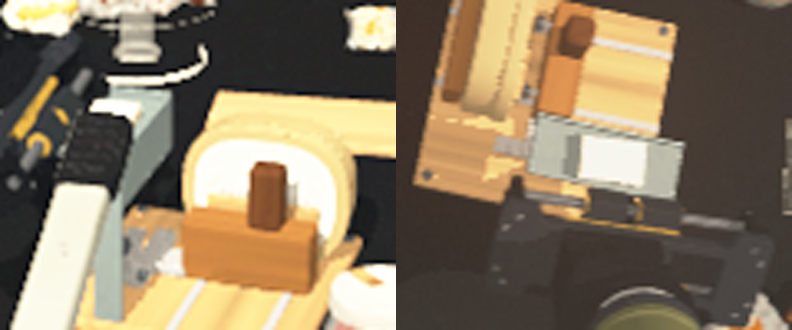

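Request:
arm_command(translation=[[-1.2, 0, 0], [-1.2, 0, 0], [-0.5, 0.5, -3], [0, 0.5, -5], [0, 0.5, -5]], twist=[0, 0, 0, 0, 0])

```text
time_s: 18.92
tool_pos: [0.4335, -0.2296, 0.1259]
tool_rot: [-141.5, 3.0, -99.1]
force: [-0.4, -1.0, 0.7]
grip_width: 0.0006
```

```bash
python3 -c "
from h import *
to(w(20,-45,200));to(w(-120,20,250))
from cell import optics
for n in('side','top'):
    c=optics.read_camera(n); i=c['img']; np.save(n+'3.npy',c,allow_pickle=True)
    i=i[230:330,270:390] if n=='side' else i[170:270,340:460]
    cv2.imwrite(f'pics/{n}3.png',cv2.resize(i,None,fx=3.3,fy=3.3,interpolation=cv2.INTER_CUBIC))
a=cv2.imread('pics/side3.png');b=cv2.imread('pics/top3.png');cv2.imwrite('pics/b3.png',np.hstack([a,b]))"
```

```text
t 18.925 q [ 51.3 -16.8  -9.8 140.1 -48.8  33.  -22.6] p [ 0.4335 -0.2296  0.1259] lean 38.6 head -5.3 xaz -99.1 xz -0.053
clamp [-167.8  -97.1] 125.9 grip 0.0005589299443750817 F [-0.4 -1.   0.7]
tool delta cm [ -4.46 -19.4    6.23]
t 18.925 q [ 51.3 -16.8  -9.8 140.1 -48.8  33.  -22.6] p [ 0.4335 -0.2296  0.1259] lean 38.6 head -5.3 xaz -99.1 xz -0.053
clamp [-167.8  -97.1] 125.9 grip 0.0005589299443750817 F [-0.4 -1.   0.7]
tool delta cm [-12.04 -11.62  -5.83]
```

View pics/b3.png

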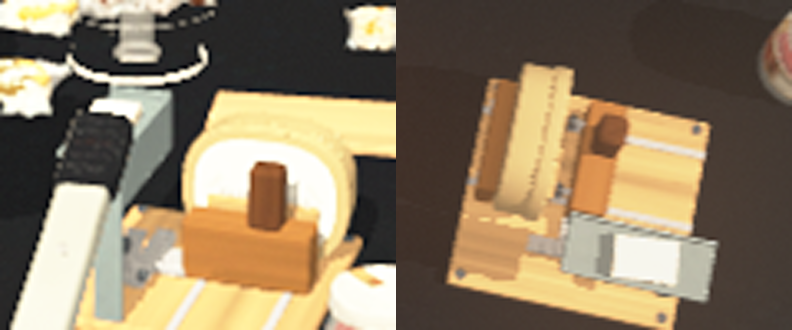

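```bash
python3 -c "
from h import *
s,R=pose(); print((R.T@[-4.5,2.1,1.5]).round(2))
from sim import *
for wr in (.3,.7,1.5):
  for d in ([-4.5,2.1,1.5],[-4.5,2.1,0],[-4.5,0,1]):
    q=np.array(s['qpos'])
    for i in range(8):
        q=row(q,R.T@d if 0 else fk(q,P_,S_)[1].inv().apply(d),0,wr=wr)
        if i in(3,7): print(wr,d,i,*info(q))
"
```

```text
[-1.45  2.83 -4.1 ]
0.3 [-4.5, 2.1, 1.5] 3 [ 72. -17.   1. 140. -44.  68.   0.] [ 0.298 -0.204  0.142] 40.3 17.2 -0.244
0.3 [-4.5, 2.1, 1.5] 7 [111. -17.   1. 138. -27.  97.  25.] [ 0.115 -0.15   0.182] 45.9 26.4 -0.348
0.3 [-4.5, 2.1, 0] 3 [ 64. -17.   2. 140. -39.  61.  -9.] [ 0.301 -0.201  0.116] 34.1 17.3 -0.22
0.3 [-4.5, 2.1, 0] 7 [ 98. -17.   2. 140. -24.  85.  15.] [ 0.123 -0.158  0.123] 36.1 32.9 -0.345
0.3 [-4.5, 0, 1] 3 [ 77. -17.   1. 139. -44.  64.   3.] [ 0.28  -0.26   0.145] 39.1 5.8 -0.144
0.3 [-4.5, 0, 1] 7 [101. -15.  10. 133. -31.  85.  22.] [ 0.1   -0.265  0.182] 39.6 7.4 -0.159
0.7 [-4.5, 2.1, 1.5] 3 [ 61. -17.   1. 140. -46.  50.  -7.] [ 0.344 -0.256  0.129] 37.4 -0.3 -0.09
0.7 [-4.5, 2.1, 1.5] 7 [ 98. -17.   1. 140. -38.  75.  17.] [ 0.173 -0.258  0.138] 38.5 5.7 -0.143
0.7 [-4.5, 2.1, 0] 3 [ 59. -17.   2. 140. -44.  48. -11.] [ 0.344 -0.252  0.123] 35.9 -0.5 -0.086
0.7 [-4.5, 2.1, 0] 7 [ 93. -17.   2. 140. -36.  71.  14.] [ 0.179 -0.257  0.121] 35.5 6.1 -0.139
0.7 [-4.5, 0, 1] 3 [ 72. -17.   1. 140. -46.  54.   1.] [ 0.299 -0.289  0.134] 38.4 -3.8 -0.062
0.7 [-4.5, 0, 1] 7 [ 99. -16.   8. 135. -35.  77.  21.] [ 0.119 -0.301  0.166] 38.5 -2.9 -0.07
1.5 [-4.5, 2.1, 1.5] 3 [ 58. -17.   2. 140. -47.  44.  -9.] [ 0.361 -0.272  0.133] 38.3 -6.2 -0.042
1.5 [-4.5, 2.1, 1.5] 7 [ 92. -17.   1. 140. -43.  65.  15.] [ 0.203 -0.3    0.134] 38.4 -4.6 -0.056
1.5 [-4.5, 2.1, 0] 3 [ 56. -17.   2. 140. -46.  43. -10.] [ 0.362 -0.271  0.132] 38.0 -6.2 -0.041
1.5 [-4.5, 2.1, 0] 7 [ 90. -17.   2. 140. -42.  64.  14.] [ 0.205 -0.299  0.13 ] 37.7 -4.5 -0.055
1.5 [-4.5, 0, 1] 3 [ 71. -17.   1. 140. -47.  51.   1.] [ 0.306 -0.299  0.134] 38.7 -6.9 -0.036
1.5 [-4.5, 0, 1] 7 [101. -16.   6. 136. -38.  74.  21.] [ 0.127 -0.316  0.163] 38.7 -6.7 -0.038
```

Request:
arm_command(translation=[[-0.3, -2.7, -3.5], [-0.3, -2.7, -3.5], [-0.6, -3.5, 1], [-0.6, -3.5, 1.8], [-0.6, -3.5, 2.5]], twist=[0, 0, 0, 0, 0], grip=52)

```text
time_s: 19.65
tool_pos: [0.5787, -0.248, 0.2241]
tool_rot: [-141.7, 4.2, -98.1]
force: [-0.5, -0.6, 0.1]
grip_width: 0.0412
```

```bash
python3 -c "
from h import *
to(w(24,-60,150));to(w(24,-60,92))
t0,t3=load('top'),np.load('top3.npy',allow_pickle=True).item()
for c in (t0,t3):
    h=cv2.cvtColor(c['img'],cv2.COLOR_BGR2HSV); m=((h[...,2]<120)&(h[...,1]>120)&(h[...,2]>40)&(h[...,0]<18)).astype(np.uint8)
    m2=np.zeros_like(m); m2[198:222,394:418]=m[198:222,394:418]
    M=cv2.moments(m2); u,v=M['m10']/M['m00'],M['m01']/M['m00']; p=onz(c,u,v,.09); print(M['m00'],u,v,(Rc.T@(p[:2]-Oc)*1e3).round(1))
"
```

```text
t 19.65 q [ 50.1  -5.8 -18.4 118.7 -33.3  36.4 -46.6] p [ 0.5787 -0.248   0.2241] lean 38.5 head -2.8 xaz -98.1 xz -0.074
clamp [-22.1 -83.5] 224.1 grip 0.04119293872485021 F [-0.5 -0.6  0.1]
tool delta cm [-1.44  0.92  8.87]
t 19.65 q [ 50.1  -5.8 -18.4 118.7 -33.3  36.4 -46.6] p [ 0.5787 -0.248   0.2241] lean 38.5 head -2.8 xaz -98.1 xz -0.074
clamp [-22.1 -83.5] 224.1 grip 0.04119293872485021 F [-0.5 -0.6  0.1]
tool delta cm [-1.01  4.5  13.41]
43.0 400.0232558139535 212.58139534883722 [  2.9 -43.1]
42.0 402.07142857142856 213.33333333333334 [  2.1 -48.4]
```

Request:
arm_command(translation=[[-0.3, 0.9, 3.4], [-0.3, 1, 3.4], [-0.3, 1.1, 3], [0, 0.8, 1.4]], twist=[0, 0, 0, 0])

```text
time_s: 20.15
tool_pos: [0.6305, -0.2288, 0.1106]
tool_rot: [-141.4, 4.5, -97.5]
force: [-0.7, -1.0, 0.4]
grip_width: 0.0453
```

```bash
python3 -c "
from h import *
to(w(24,-61,92))"
```

```text
t 20.15 q [ 47.    7.5 -22.3 121.  -37.6  19.8 -41.3] p [ 0.6305 -0.2288  0.1106] lean 38.9 head -1.9 xaz -97.5 xz -0.079
clamp [ 24.3 -53.5] 110.6 grip 0.04528397053630134 F [-0.7 -1.   0.4]
tool delta cm [0.89 1.19 1.35]
```

Request:
arm_command(translation=[[0.8, 0, 0], [0.2, 0.8, 0.9], [0, 0.4, 0.5]], twist=[0, 0, 0])

```text
time_s: 20.52
tool_pos: [0.6302, -0.2355, 0.0898]
tool_rot: [-141.3, 4.8, -97.4]
force: [0.6, 0.6, -0.7]
grip_width: 0.0454
```

```bash
python3 -c "
from h import *
to(w(24,-61,90));to(w(24,-103,90))"
```

```text
t 20.525 q [ 48.6  10.  -23.3 121.3 -41.3  17.9 -36. ] p [ 0.6302 -0.2355  0.0898] lean 38.9 head -1.5 xaz -97.4 xz -0.083
clamp [ 25.4 -60.2] 89.8 grip 0.045353717051302846 F [ 0.6  0.6 -0.7]
tool delta cm [ 0.07  0.1  -0.12]
t 20.525 q [ 48.6  10.  -23.3 121.3 -41.3  17.9 -36. ] p [ 0.6302 -0.2355  0.0898] lean 38.9 head -1.5 xaz -97.4 xz -0.083
clamp [ 25.4 -60.2] 89.8 grip 0.045353717051302846 F [ 0.6  0.6 -0.7]
tool delta cm [ 4.24  0.17 -0.62]
```

Request:
arm_command(translation=[[1, 0, -0.1], [1, 0, -0.1], [1, 0, -0.1], [1, 0, -0.1], [1, 0, -0.1]], twist=[0, 0, 0, 0, 0])

```text
time_s: 21.15
tool_pos: [0.6202, -0.2823, 0.0891]
tool_rot: [-141.5, 5.1, -97.0]
force: [-1.7, 4.0, 0.3]
grip_width: 0.0454
```

```bash
python3 -c "
from h import *
to(w(24,-109,90))"
```

```text
t 21.15 q [ 53.6  12.2 -22.7 118.8 -43.7  21.8 -28.8] p [ 0.6202 -0.2823  0.0891] lean 38.8 head -0.6 xaz -97.0 xz -0.088
clamp [  25.9 -108. ] 89.1 grip 0.04542880922466818 F [-1.7  4.   0.3]
tool delta cm [ 0.08  0.1  -0.19]
```

Request:
arm_command(translation=[[-0.5, 0, 0], [-0.3, -2.2, -2.8], [-0.3, -2.2, -2.8], [-0.3, -1.5, -2]], twist=[0, 0, 0, 0])

```text
time_s: 21.65
tool_pos: [0.6191, -0.2846, 0.1895]
tool_rot: [-141.3, 4.8, -97.7]
force: [-0.1, 0.0, -0.3]
grip_width: 0.0451
```

```bash
python3 -c "
from h import *
to(w(25,-4,165));to(w(25,-4,88))
from cell import optics
for n in('side','top'):
    c=optics.read_camera(n); i=c['img']; np.save(n+'4.npy',c,allow_pickle=True)
    i=i[210:330,265:400] if n=='side' else i[170:290,340:475]
    cv2.imwrite(f'pics/{n}4.png',cv2.resize(i,None,fx=2.9,fy=2.9,interpolation=cv2.INTER_CUBIC))
a=cv2.imread('pics/side4.png');b=cv2.imread('pics/top4.png');cv2.imwrite('pics/b4.png',np.hstack([a,b]))"
```

```text
t 21.65 q [ 50.9   3.5 -18.9 114.6 -34.5  32.1 -42.4] p [ 0.6191 -0.2846  0.1895] lean 39.0 head -1.8 xaz -97.7 xz -0.083
clamp [  25.3 -110.5] 189.5 grip 0.045116476036469136 F [-0.1  0.  -0.3]
tool delta cm [-10.37   1.41   3.14]
t 21.65 q [ 50.9   3.5 -18.9 114.6 -34.5  32.1 -42.4] p [ 0.6191 -0.2846  0.1895] lean 39.0 head -1.8 xaz -97.7 xz -0.083
clamp [  25.3 -110.5] 189.5 grip 0.045116476036469136 F [-0.1  0.  -0.3]
tool delta cm [-9.73  6.21  9.12]
```

View pics/b4.png

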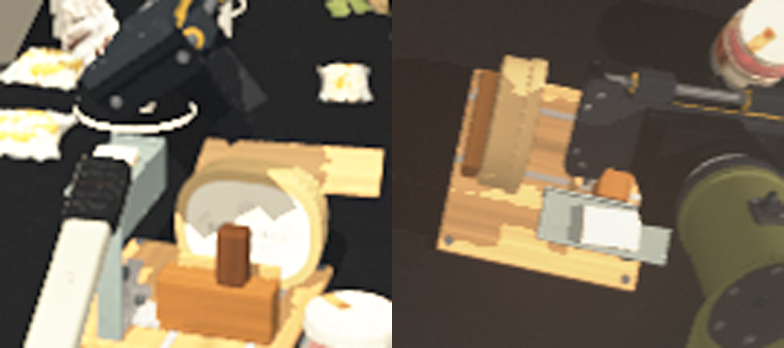

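Request:
arm_command(translation=[[-3.4, 0.5, 1], [-3.4, 0.5, 1], [-3.4, 0.4, 1], [0, 0, 0]], twist=[-2, -2, -1.5, 0], grip=64)

```text
time_s: 22.25
tool_pos: [0.6406, -0.1847, 0.1649]
tool_rot: [-140.5, 0.8, -93.7]
force: [0.1, -0.6, 0.3]
grip_width: 0.0556
```

```bash
python3 -c "
from h import *
to(w(25,-4,125));to(w(25,-4,86))
c=np.load('side4.npy',allow_pickle=True).item()
for j in (40,46,52): print(j,((proj(c,w(12,-50-j,100))-[265,210])*2.9).round())"
```

```text
t 22.25 q [ 44.1   1.3 -24.5 120.2 -27.4  22.7 -52.1] p [ 0.6406 -0.1847  0.1649] lean 39.5 head -2.7 xaz -93.7 xz -0.014
clamp [24.5 -8.2] 164.9 grip 0.05558078418759446 F [ 0.1 -0.6  0.3]
tool delta cm [-0.36  2.45  3.15]
t 22.25 q [ 44.1   1.3 -24.5 120.2 -27.4  22.7 -52.1] p [ 0.6406 -0.1847  0.1649] lean 39.5 head -2.7 xaz -93.7 xz -0.014
clamp [24.5 -8.2] 164.9 grip 0.05558078418759446 F [ 0.1 -0.6  0.3]
tool delta cm [-0.3   4.93  6.16]
40 [234. 218.]
46 [232. 221.]
52 [230. 224.]
```

Request:
arm_command(translation=[[-0.1, 1.7, 2.1], [-0.1, 1.7, 2.1], [0, 1.3, 1.6], [0, 0.3, 0.4]], twist=[0, 0, 0, 0])

```text
time_s: 22.75
tool_pos: [0.6424, -0.1884, 0.0842]
tool_rot: [-140.2, 0.6, -94.2]
force: [0.1, 0.3, -0.1]
grip_width: 0.0561
```

```bash
python3 -c "
from h import *
to(w(25,-4,86))"
```

```text
t 22.75 q [ 45.5   9.3 -27.  123.7 -34.2  11.5 -42.7] p [ 0.6424 -0.1884  0.0842] lean 39.8 head -3.5 xaz -94.2 xz -0.01
clamp [ 27.2 -11.5] 84.2 grip 0.05606265254411405 F [ 0.1  0.3 -0.1]
tool delta cm [-0.78 -0.03 -0.2 ]
```

Request:
arm_command(translation=[[-0.5, 0, 0], [0, 0, 0], [0, 0, 0], [0, 0, 0], [0, 0, 0], [0, 0, 0]], twist=[0, 0, 0, 0, 0, 0], grip=0, force=30)

```text
time_s: 23.5
tool_pos: [0.6435, -0.1853, 0.0866]
tool_rot: [-140.1, 0.5, -94.3]
force: [0.2, 0.1, -1.2]
grip_width: 0.0386
```

```bash
python3 -c "
from h import *
to(w(25,-4,86))
s,R=pose();print((R.T@[0,0,3]).round(2))"
```

```text
t 23.5 q [ 44.5   8.9 -26.5 123.9 -33.4  11.3 -44.1] p [ 0.6435 -0.1853  0.0866] lean 39.9 head -3.8 xaz -94.3 xz -0.008
clamp [27.6 -8.3] 86.6 grip 0.03861165603073029 F [ 0.2  0.1 -1.2]
tool delta cm [-0.46  0.19 -0.08]
[-0.02 -1.93 -2.3 ]
```

Request:
arm_command(translation=[[0, 0, 0], [0, 0, 0], [0, -1.3, -1.5], [0, -1.9, -2.3], [0, -2.2, -2.7], [0, -2.2, -2.7], [0, -2, -2.4]], twist=[0, 0, 0, 0, 0, 0, 0])

```text
time_s: 24.38
tool_pos: [0.64, -0.1852, 0.2359]
tool_rot: [-140.6, 0.7, -94.3]
force: [0.9, -0.8, -1.9]
grip_width: 0.039
```

```bash
python3 -c "
from h import *
to([.646,.074,.22])
from cell import optics
for n in('side','top'):
    c=optics.read_camera(n); i=c['img']; np.save(n+'5.npy',c,allow_pickle=True)
    i=i[180:320,250:410] if n=='side' else i[150:290,300:460]
    cv2.imwrite(f'pics/{n}5.png',cv2.resize(i,None,fx=2.5,fy=2.5,interpolation=cv2.INTER_CUBIC))
a=cv2.imread('pics/side5.png');b=cv2.imread('pics/top5.png');cv2.imwrite('pics/b5.png',np.hstack([a,b]))"
```

```text
t 24.375 q [ 41.9  -3.7 -21.6 115.9 -23.   31.3 -58.8] p [ 0.64   -0.1852  0.2359] lean 39.4 head -3.5 xaz -94.3 xz -0.012
clamp [24.1 -8.9] 235.9 grip 0.03895059004450784 F [ 0.9 -0.8 -1.9]
tool delta cm [-25.88   2.24   0.62]
```

View pics/b5.png

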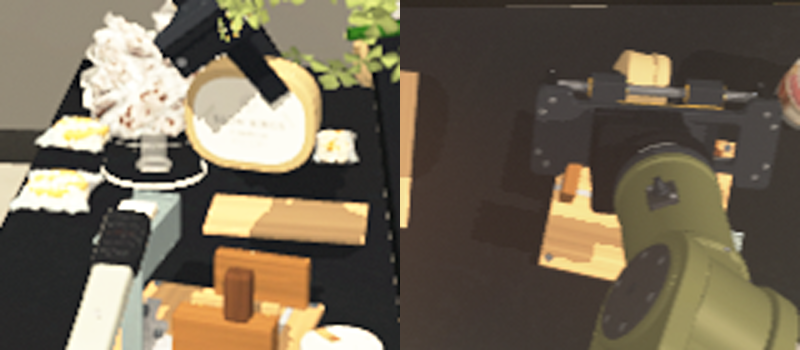

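```bash
python3 -c "
from h import *
t,s=load('top'),load('side')
def tri(a,b):
    (o1,d1),(o2,d2)=px2ray(t,*a),px2ray(s,*b); k=np.linalg.lstsq(np.c_[d1,-d2],o2-o1,rcond=None)[0]; p,q=o1+k[0]*d1,o2+k[1]*d2; return ((p+q)/2).round(3),np.linalg.norm(p-q).round(3)
print('cake',tri((222,262),(312,212)), 'rim', onz(t,256,262,.15))
c5=np.load('side5.npy',allow_pickle=True).item()
# box bottom edge midpoints in side5 crop -> plane of box front face y
for u,v in ((190,150),(250,172),(308,166),(185,115),(322,125),(250,58)):
    o,d=px2ray(c5,u/2.5+250,v/2.5+180); k=(-.200-o[1])/d[1]; print((o+k*d).round(3))
to([.672,.071,.2359])
for a in ((272,177),): pass
"
```

```text
cake (array([0.491, 0.218, 0.107]), np.float64(0.001)) rim [0.48446135 0.12984765 0.15      ]
[ 0.563 -0.2    0.178]
[ 0.616 -0.2    0.16 ]
[ 0.666 -0.2    0.167]
[ 0.558 -0.2    0.211]
[ 0.677 -0.2    0.206]
[ 0.613 -0.2    0.264]
t 24.475 q [ 41.9  -3.8 -21.6 115.6 -23.   31.1 -58.7] p [ 0.6425 -0.1863  0.2403] lean 39.9 head -3.7 xaz -94.3 xz -0.009
clamp [26.8 -9.4] 240.3 grip 0.03852591917374308 F [ 0.4 -0.4 -0.7]
tool delta cm [-25.87  -0.35   1.16]
```

Request:
arm_command(translation=[[-4.3, 0, 0.2], [-4.3, 0, 0.2], [-4.3, 0, 0.2], [-4.3, 0, 0.2], [-4.3, 0, 0.2], [-4, 0, 0.2]], twist=[0, 0, 0, 0, 0, 0])

```text
time_s: 25.22
tool_pos: [0.666, 0.0702, 0.2239]
tool_rot: [-140.7, 0.6, -94.7]
force: [-0.3, 0.1, -2.0]
grip_width: 0.0365
```

```bash
python3 -c "
from h import *
to([.671,.071,.105]);to([.671,.071,.087])"
```

```text
t 25.225 q [  38.3   -3.   -51.   115.8   17.6   29.4 -120.9] p [0.666  0.0702 0.2239] lean 39.3 head -3.9 xaz -94.7 xz -0.011
clamp [ -5.9 246.1] 223.9 grip 0.03650808942584377 F [-0.3  0.1 -2. ]
tool delta cm [0.02 7.15 9.52]
t 25.225 q [  38.3   -3.   -51.   115.8   17.6   29.4 -120.9] p [0.666  0.0702 0.2239] lean 39.3 head -3.9 xaz -94.7 xz -0.011
clamp [ -5.9 246.1] 223.9 grip 0.03650808942584377 F [-0.3  0.1 -2. ]
tool delta cm [ 0.04  8.29 10.91]
```

Request:
arm_command(translation=[[0, 1.7, 2.3], [0, 1.7, 2.3], [0, 1.7, 2.3], [0, 1.4, 1.8]], twist=[0, 0, 0, 0])

```text
time_s: 25.72
tool_pos: [0.6689, 0.0788, 0.1092]
tool_rot: [-140.9, 0.8, -93.9]
force: [-0.1, -1.2, -1.0]
grip_width: 0.037
```

```bash
python3 -c "
from h import *
to([.671,.071,.087])
from cell import optics
for n in('side','top'):
    c=optics.read_camera(n); i=c['img']; np.save(n+'6.npy',c,allow_pickle=True)
    i=i[190:310,290:430] if n=='side' else i[150:270,230:370]
    cv2.imwrite(f'pics/{n}6.png',cv2.resize(i,None,fx=2.8,fy=2.8,interpolation=cv2.INTER_CUBIC))
a=cv2.imread('pics/side6.png');b=cv2.imread('pics/top6.png');cv2.imwrite('pics/b6.png',np.hstack([a,b]))"
```

```text
t 25.725 q [  28.9    9.1  -46.   121.8   53.7   21.8 -154.3] p [0.6689 0.0788 0.1092] lean 39.1 head -3.0 xaz -93.9 xz -0.014
clamp [ -5.  255.1] 109.2 grip 0.03701896195012441 F [-0.1 -1.2 -1. ]
tool delta cm [0.79 1.19 1.88]
```

View pics/b6.png

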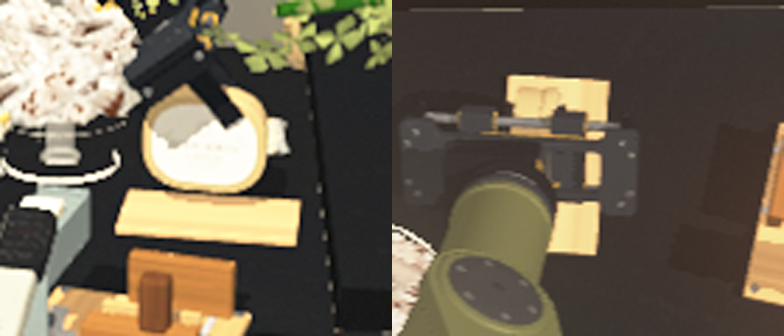

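Request:
arm_command(translation=[[0.5, 0.6, 0.9], [0.3, 0.4, 0.6], [0, 0.1, 0.2]], twist=[0, 0, 0])

```text
time_s: 26.2
tool_pos: [0.6682, 0.0708, 0.0863]
tool_rot: [-141.3, 1.3, -94.4]
force: [-0.2, 0.5, -1.1]
grip_width: 0.0369
```

```bash
python3 -c "
from h import *
to([.671,.071,.084])
c=np.load('side6.npy',allow_pickle=True).item()
for u,v in ((145,150),(268,160),(206,193)):
    o,d=px2ray(c,u/2.8+290,v/2.8+190); k=(.058-o[1])/d[1]; print((o+k*d).round(3))"
```

```text
t 26.2 q [   6.7    8.5  -21.6  123.4   51.5   17.2 -154.2] p [0.6682 0.0708 0.0863] lean 38.8 head -2.8 xaz -94.4 xz -0.023
clamp [ -3.9 247.1] 86.3 grip 0.03685417128552563 F [-0.2  0.5 -1.1]
tool delta cm [-0.04 -0.07  0.35]
[0.586 0.058 0.074]
[0.702 0.058 0.068]
[0.645 0.058 0.032]
```

Request:
arm_command(translation=[[0, 0.2, 0.3], [0, 0.2, 0.2]], twist=[0, 0])

```text
time_s: 26.45
tool_pos: [0.6708, 0.0728, 0.0839]
tool_rot: [-140.9, 1.8, -94.6]
force: [-2.1, 0.2, 6.0]
grip_width: 0.0363
```

Request:
arm_command(translation=[[0, 0, 0], [0, 0, 0], [0, 0, 0], [0, 0, 0], [0, 0, 0]], twist=[0, 0, 0, 0, 0], grip=65)

```text
time_s: 27.08
tool_pos: [0.6716, 0.0736, 0.0858]
tool_rot: [-140.8, 2.1, -94.8]
force: [0.4, 1.1, -0.8]
grip_width: 0.0564
```

```bash
python3 -c "
from h import *
to([.63,.07,.18])
s,R=pose();print((R.T@[0,0,3]).round(2))"
```

```text
t 27.075 q [  -3.1    8.2  -11.5  123.7   49.8   15.4 -154.1] p [0.6716 0.0736 0.0858] lean 39.2 head -2.2 xaz -94.8 xz -0.036
clamp [ -1.2 250.5] 85.8 grip 0.05637824720378385 F [ 0.4  1.1 -0.8]
tool delta cm [ 0.36 -2.77 -9.91]
[-0.11 -1.89 -2.32]
```

Request:
arm_command(translation=[[0, -1.2, -2.3], [0, -1.4, -2.6], [0, -1.6, -3], [0, -2, -3.5], [0, -2, -3.5], [0, -2, -3.5]], twist=[0, 0, 0, 0, 0, 0])

```text
time_s: 27.82
tool_pos: [0.6303, 0.0678, 0.292]
tool_rot: [-141.5, 2.0, -94.8]
force: [0.4, -0.3, 0.4]
grip_width: 0.0566
```

```bash
python3 -c "
from h import *
to([.63,.07,.18])
from cell import optics
for n in('side','top'):
    c=optics.read_camera(n); i=c['img']; np.save(n+'7.npy',c,allow_pickle=True)
    i=i[200:340,220:400] if n=='side' else i[150:290,250:430]
    cv2.imwrite(f'pics/{n}7.png',cv2.resize(i,None,fx=2.2,fy=2.2,interpolation=cv2.INTER_CUBIC))
a=cv2.imread('pics/side7.png');b=cv2.imread('pics/top7.png');cv2.imwrite('pics/b7.png',np.hstack([a,b]))"
```

```text
t 27.825 q [   2.2  -10.8  -14.8  115.    11.1   38.6 -115.2] p [0.6303 0.0678 0.292 ] lean 38.5 head -2.3 xaz -94.8 xz -0.034
clamp [-40.3 236. ] 292.0 grip 0.05658489118607932 F [ 0.4 -0.3  0.4]
tool delta cm [0.17 7.01 8.74]
```

View pics/b7.png

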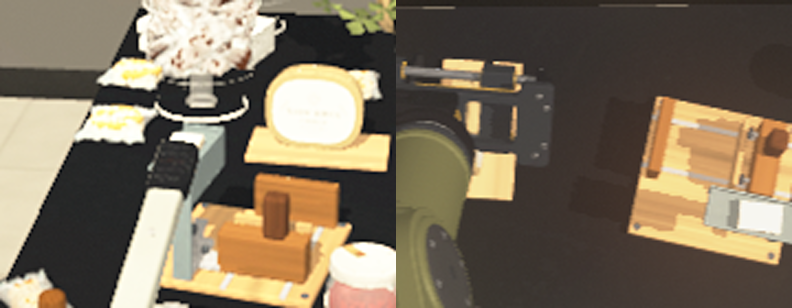

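```bash
python3 -c "
from h import *
c=np.load('side7.npy',allow_pickle=True).item()
for u,v in ((264,110),(367,112),(316,65),(316,152)):
    o,d=px2ray(c,u/2.2+220,v/2.2+200); k=(.056-o[1])/d[1]; print((o+k*d).round(3))
print('box bottom at z=.008:',onz(c,316/2.2+220,152/2.2+200,.010).round(3))
t=np.load('top7.npy',allow_pickle=True).item(); p=onz(t,250+(777-396)/2.2,150+133/2.2,.1); print('knob',(Rc.T@(p[:2]-Oc)*1e3).round(1))
from cell import env
print(env.sign_off())"
```

```text
[0.582 0.056 0.056]
[0.706 0.056 0.058]
[0.643 0.056 0.116]
[0.646 0.056 0.004]
box bottom at z=.008: [0.646 0.041 0.01 ]
knob [ 17.3 -96.4]
the job is handed in; nothing more can be done
None
```

I did all three steps in order and handed the job in at about 28 s of the 61 s allowed; there was no verdict.

- **Lean:** the interface has no command for leaning the tool. I got the lean by moving the arm against its joint and reach limits, up to 43°, with about 39° left when I pushed the pin. It cost about 11 s and several detours.
- **Pawl:** I threw it over by its pin from the front, under the shelf, with the fingers shut. The force rose to about 36 N sideways at the stop. The jaw then came back about 5 mm by itself, as it should. I never saw the pin at its far stop, so "thrown over" rests on that and on the jaw sliding freely.
- **Jaw:** I slid it back with the fingers straddling the knob across clamp y, not gripping it across x as the task advised. The last picture puts the knob at clamp y -96, so the jaw is back about 46 mm.
- **Box:** I gripped and lifted it only after that, and set it on the board. The side view shows it upright with its middle at x 0.644 m, against the board's 0.646 m.
- **Labels and goods:** the pile is on its shelf in the last picture. The goods visible there look unmoved, but I did not measure them and not all were in view.

Checks that were weak or disagreed:
- **Box across the board:** the gripper hid the box from above. From where the gripper let go it should be about centred. The one side-view ray on its lower edge gave y 0.041 m, where I expected about 0.056 m for that face. That could mean the box is off by up to 15 mm, still inside the 25 mm limit.
- **Last joint:** it sat at its range limit (-154°, read as up to -154.3° against -154.24°) while I set the box down. Nothing was reported.

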